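# Close the sample tins and clamp them in the shaker

### The job

Get the flour samples ready for shaking: press the lid of every sample tin on the bench fully home, and stand each tin upright and flat in a pocket of the shaker's tray, one to a pocket. When all the tins are in with their lids home, fold the hold-down plate shut over them and press it right down, then swing the red clamp down fully onto the plate. Leave the other things on the bench where they are.

Things in the scene. Friction and masses are not known exactly. Their poses are not given: they have to be found in the camera images.
- shaker: Bench shaker, fixed: white housing 215 x 285 mm in its x and y; origin at its centre on the table. On top a black tray with aluminium walls, four square pockets; hold-down plate hinged on its +y side, red clamp on its -y side.
- tray (a point): centre of the tray's floor, 40 mm above the table: axes as the shaker's. Pockets are 2 x 2, each 88 mm square with centres 46 mm off the tray's centre in x and y, parted by walls 4 mm thick that stand 15 mm above the floor.
- cover (a joint): hold-down plate's hinge, rad: 0 = lying shut over the tray, 1.57 = upright, about 1.8 = leaning back open; stiff, stays where it is left
- cover_hinge (a point): point on the plate's hinge axis (level, along the shaker's x; 128 mm to its +y, 110 mm above the table), at the middle of the 160 mm wide plate. The frame turns with the plate: the plate runs 203 mm from the hinge along -y, z is its upper or outer face's normal. Plate 6 mm thick, from 4 mm below to 2 mm above this point in z; lying shut its underside is 66 mm above the tray's floor.
- cover_edge (a point): middle of the blue lip (160 x 12 x 14 mm) along the plate's free edge, 197 mm from the hinge; with the plate shut its top is 118 mm above the table
- clamp (a joint): toggle clamp's hinge, rad: 0 = lying down across the shut plate's lip, 1.57 = upright, about 1.9 = leaning back open; stiff, stays where it is left
- clamp_hinge (a point): middle of the clamp's hinge axis (level, along the shaker's x; 132 mm to its -y, 120 mm above the table). The frame turns with the clamp: its arm (16 mm wide, 10 mm thick, from 0 to 10 mm in z) runs 85 mm along y, z is its upper or outer face's normal
- clamp_grip (a point): middle of the red cross bar (50 x 14 x 14 mm, along the shaker's x) at the clamp's end, 92 mm from its hinge; 126 mm above the table when down
- tin1: Steel sample tin, 60 mm across, body 54 mm tall (62 mm with its lid home), blue band, about 0.25 kg; origin: centre of its underside, z up its axis. May be absent from a run.
- lid1 (a joint): how far the push-in lid of tin 1 stands above home, m: 0 = fully home, 0.010 = most proud. The lid is a steel disc 58 mm across, 8 mm thick, its top 62 mm above the tin's underside when home. It takes about 8 N to push it down; it stays where it is left and does not come off
- tin2: Steel sample tin, 60 mm across, body 54 mm tall (62 mm with its lid home), red band, about 0.25 kg; origin: centre of its underside, z up its axis. May be absent from a run.
- lid2 (a joint): how far the push-in lid of tin 2 stands above home, m: 0 = fully home, 0.010 = most proud. The lid is a steel disc 58 mm across, 8 mm thick, its top 62 mm above the tin's underside when home. It takes about 8 N to push it down; it stays where it is left and does not come off
- tin3: Steel sample tin, 60 mm across, body 54 mm tall (62 mm with its lid home), green band, about 0.25 kg; origin: centre of its underside, z up its axis. May be absent from a run.
- lid3 (a joint): how far the push-in lid of tin 3 stands above home, m: 0 = fully home, 0.010 = most proud. The lid is a steel disc 58 mm across, 8 mm thick, its top 62 mm above the tin's underside when home. It takes about 8 N to push it down; it stays where it is left and does not come off
- tin4: Steel sample tin, 60 mm across, body 54 mm tall (62 mm with its lid home), yellow band, about 0.25 kg; origin: centre of its underside, z up its axis. May be absent from a run.
- lid4 (a joint): how far the push-in lid of tin 4 stands above home, m: 0 = fully home, 0.010 = most proud. The lid is a steel disc 58 mm across, 8 mm thick, its top 62 mm above the tin's underside when home. It takes about 8 N to push it down; it stays where it is left and does not come off
- beaker: clear plastic beaker, 76 mm across, 85 mm tall; origin: centre of its underside. Not part of the job, leave it where it stands
- mortar: white mortar bowl, 110 mm across, 60 mm tall; origin: centre of its underside. Not part of the job, leave it where it stands
- amber: amber bottle, 54 mm across, 120 mm tall; origin: centre of its underside. Not part of the job, leave it where it stands
- petri: glass dish, 80 mm across, 14 mm thick; origin: centre of its underside. Not part of the job, leave it where it stands
- spatula1: spatula, 170 mm, lying on the table. Not part of the job
- brush1: brush, 170 mm, lying on the table. Not part of the job

How it is judged (in metres and radians):
On the way, in this order (a step that is already met when the one before it is completed fails the run):
1. every tin stands flat in a tray pocket with its lid pressed home (x of tin1 in the frame of tray between -0.08 and 0.08 m and y of tin1 in the frame of tray between -0.08 and 0.08 m and z of tin1 in the frame of tray between -0.006 and 0.006 m and angle between each of tin1, tin2, tin3, tin4's own z axis and vertical below 0.1 rad and value of joint each of lid1, lid2, lid3, lid4 below 0.0018 m and x of tin2 in the frame of tray between -0.08 and 0.08 m and y of tin2 in the frame of tray between -0.08 and 0.08 m and z of tin2 in the frame of tray between -0.006 and 0.006 m and x of tin3 in the frame of tray between -0.08 and 0.08 m and y of tin3 in the frame of tray between -0.08 and 0.08 m and z of tin3 in the frame of tray between -0.006 and 0.006 m and x of tin4 in the frame of tray between -0.08 and 0.08 m and y of tin4 in the frame of tray between -0.08 and 0.08 m and z of tin4 in the frame of tray between -0.006 and 0.006 m and value of joint cover above 0.8 rad), for 0.2 s.
2. the hold-down plate is folded shut over the tins (value of joint cover below 0.05 rad), for 0.2 s.
3. the clamp is swung down onto the plate (value of joint clamp below 0.08 rad and value of joint cover below 0.05 rad), for 0.2 s.
At the end, for the whole second after the job is handed in: Every tin present stands in a tray pocket (within 6 mm of its floor, tilted less than 0.1 rad) with its lid less than 1.8 mm above home, the hold-down plate is within 0.05 rad of shut and the clamp within 0.08 rad of down, all at rest (all of step 3 and x of tin1 in the frame of tray between -0.08 and 0.08 m and y of tin1 in the frame of tray between -0.08 and 0.08 m and z of tin1 in the frame of tray between -0.006 and 0.006 m and angle between each of tin1, tin2, tin3, tin4's own z axis and vertical below 0.1 rad and value of joint each of lid1, lid2, lid3, lid4 below 0.0018 m and x of tin2 in the frame of tray between -0.08 and 0.08 m and y of tin2 in the frame of tray between -0.08 and 0.08 m and z of tin2 in the frame of tray between -0.006 and 0.006 m and x of tin3 in the frame of tray between -0.08 and 0.08 m and y of tin3 in the frame of tray between -0.08 and 0.08 m and z of tin3 in the frame of tray between -0.006 and 0.006 m and x of tin4 in the frame of tray between -0.08 and 0.08 m and y of tin4 in the frame of tray between -0.08 and 0.08 m and z of tin4 in the frame of tray between -0.006 and 0.006 m and linear speed of each of tin1, tin2, tin3, tin4 below 0.02 m/s); the robot touches nothing.
It fails at once if the beaker, mortar or amber bottle is pushed away or knocked over (distance of any of beaker, mortar, amber from where it was at the start of the episode above 0.05 m or angle between any of beaker, mortar, amber's own z axis and vertical above 0.5 rad).
It fails at once if the glass dish, spatula or brush is pushed away (distance of any of petri, spatula1, brush1 from where it was at the start of the episode above 0.06 m).
Of tin1, tin2, tin3, tin4 only 3 to 4 are there at a start; the rules pass over those that are not, and their reading is None.
At some moment in a run one of tin1, tin2, tin3, tin4 may be knocked a few centimetres aside while the robot is not near it.
Once in a run the grip may slacken for a moment while it holds something.
It also fails if it takes over 210 s, if anything falls off the work surface, if the arm or the gripper's body presses on something with over 40 N, if the wrist force passes 120 N, or if a joint passes its speed limit or range.

### The arm

A 6-joint arm with a two-finger parallel gripper is mounted at the origin on the work surface. World frame = base frame: x ahead of the robot, y to its left, z up, the work surface at z = 0. Lengths are in m, angles in degrees, forces in N, time in s.
With the tool pointing down it reaches from about 0.3 to 0.75 m from the base axis. Payload 8.5 kg.
Tool frame: the origin (TCP) lies midway between the tips of the shut fingers; the grasp point (between the pads) lies grasp_offset behind it (grasp_offset is the distance from the TCP to the grasp point, in m); z points along the fingers, y is the line along which they close (so a half turn about z gives the same grasp; the last joint's range is limited). The gripper opens to 85 mm and grips with 20 to 120 N. Pads are 22 mm wide; open, the fingers measure 114 mm over their backs; the gripper's body (76 mm by 85 mm) begins 54 mm behind the grasp point. The pads swing forward as they close: fully open they stand 13 mm farther back than shut.
Start: joints at [-86.305, 21.807, 74.336, -0, 83.858, -12.336], TCP at [0.152, -0.529, 0.231] pointing down, gripper open.
Joint ranges: [-178.18, 178.18], [-50.72, 133.34], [12.68, 142.11], [-81.47, 261.47], [9.98, 163.14], [-165.26, 165.26]. Speed limits (degrees/s): [136.94, 136.94, 180, 180, 180, 180].

### API

Orientations are given as a 3x3 rotation matrix whose columns are the frame's x, y, z axes.
In Python, from rig import observe, get_image, camera_params, close_job, grasp_offset gives the robot as it stands.
- The arm moves only by the shell command python3 -m handwheel 'ROWS' [OPENING] [FORCE]. ROWS is JSON, a list of rows, each a list of 2 entries, a list of its own where there are three numbers: the shift along the tool's x, y, z as a fraction of full scale, then the turn, a rotation vector about the tool's x, y, z as a fraction of full scale. In form: [[[dx, dy, dz], [ax, ay, az]], ...]. A call has 1 to 10 rows; each row is the pose to reach, as a shift and turn from the pose commanded when the call began, along the tool's axes at that moment, turning the shorter way round; what a row does not reach only later rows make up. Full scale, the value 1, is 0.5 m for a shift and pi rad for a turn. A row lasts 1/10 s, in which the tool goes at most 50 mm and 8.59 degrees, less where a joint would pass 70% of its speed; a pose out of reach is approached as far as the arm can. A call with a number of a shift or a turn outside -1 to 1 is refused whole. A call with a gripper value outside its range is refused whole. OPENING is the opening, from 0 (shut) to 1 (fully open), set as the call begins (- or left out, the last holds). The fingers move at their own pace and stop on an object; FORCE is the grip in N (left out, the last holds). Time passes only in rows, so rows that repeat a pose let the fingers close. It gives the time, the measured TCP pose, the force, the opening and the grip force at its end, in the units of the state.
- observe(): the state, without advancing time (a new reading comes with each control period).
- get_image(name): name is "scene" or "side" or "wrist"; returns (picture, depth): 384x512x3 uint8, red, green, blue; 384x512 float32, m along the optical axis (not along the pixel's ray), 0 where there is no reading.
- camera_params(name): a dict with "K" (3x3 intrinsics, pixels), "k1" (the pictures are not rectified: a ray, as slopes to the right and down, at radius r is drawn at 1 + k1 r^2 times it, then the intrinsics apply), "R" (3x3) and "t" (3): a world point X has camera coordinates R X + t. Camera axes: x right, y down, z forward; pixel columns grow to the right and rows downward; lengths in m; the calibration is good to about 2 mm. A picture is of the moment at which its call begins: read the wrist's pose just before it. camera_params takes no time and is no camera call; for the wrist camera it gives the pose at the moment of the call.
- close_job(): hands the job in; it is judged then, once.
The state is a dict: "time_s": time; "q": joint angles; "qvel": joint speeds; "joint_efforts": joint torques, N m; "position": TCP position; "tool_rot": TCP orientation; "ft_force": force on the tool from outside, world axes, zero at the start; "wrist_torque": the same for the moment, N m; "grip_width": finger opening in m; "gripper_force": force on a finger pad.
Only numpy, scipy, OpenCV 4.12 (cv2) and the standard library are available. Lean on these libraries where they do the work, as an engineer would, in place of code of your own. Each camera call takes 0.05 s, during which the arm holds its last target. There are 200 camera calls.

## Working session

There is one attempt and no reset: what is moved stays moved. The work goes in short steps, Python scripts to look and compute and a shell command to move; the robot and the scene stay as the last step left them, time stands still between calls to the robot, and variables do not carry over. Pictures are saved under pics/ and viewed, at most 14 in all, crops included, and the job is handed in when it is done.

```bash
ls; mkdir -p pics; cat > h.py <<'E'
import numpy as np, cv2
from rig import observe, get_image, camera_params, close_job, grasp_offset
def save(name,fn):
    p=camera_params(name); im,d=get_image(name)
    cv2.imwrite('pics/'+fn+'.png',im[:,:,::-1]); np.savez('pics/'+fn+'.npz',im=im,d=d,**{k:np.array(v) for k,v in p.items()})
    return im,d,p
def cloud(d,p):
    K=np.array(p['K']);v,u=np.mgrid[:d.shape[0],:d.shape[1]]
    x=cv2.undistortPoints(np.stack([u,v],-1).reshape(-1,1,2).astype(float),K,np.array([float(p['k1']),0,0,0])).reshape(d.shape+(2,))
    c=np.dstack([x*d[...,None],d])
    return (c-np.array(p['t']))@np.array(p['R'])
def load(fn):
    z=np.load('pics/'+fn+'.npz'); return z['im'],z['d'],z
E
python3 - <<'E'
from h import *
print(grasp_offset,observe())
for n in('scene','side'):
    im,d,p=save(n,n+'0'); print(n,p)
a=[cv2.imread(f'pics/{n}0.png') for n in('scene','side')]
cv2.imwrite('pics/both.png',np.vstack(a)[:, :]) 
E
```

```text
pics
0.0187 {'time_s': 0.0, 'q': array([-8.63049321e+01,  2.18413190e+01,  7.43845434e+01,  9.34836519e-04,
        8.38580409e+01, -1.23380153e+01]), 'qvel': array([ 0.02800215, -0.02652239, -0.01925669,  0.00241574, -0.01505791,
        0.07025446]), 'joint_efforts': array([-2.46934578e-03, -4.48472893e+01, -2.31277746e+01, -2.72595125e-04,
        4.81253082e-03, -2.95598852e-05]), 'position': array([ 0.15186795, -0.52831597,  0.23070994]), 'tool_rot': array([[ 9.61102878e-01,  2.76190608e-01, -7.81858670e-05],
       [ 2.76190423e-01, -9.61101822e-01,  1.46238801e-03],
       [ 3.28753253e-04, -1.42709951e-03, -9.99998928e-01]]), 'ft_force': array([ 0.45608534,  0.21381496, -0.35346073]), 'wrist_torque': array([0.05153927, 0.02534211, 0.00995163]), 'gripper_force': 0.0, 'grip_width': 0.08537704201050444}
scene {'K': array([[486.6722333 ,   0.        , 255.97015948],
       [  0.        , 486.6722333 , 198.08236196],
       [  0.        ,   0.        ,   1.        ]]), 'k1': -0.01932840043232005, 'R': array([[-0.27619188,  0.961044  , -0.0106056 ],
       [ 0.77943778,  0.21751713, -0.58750578],
       [-0.562312  , -0.17053073, -0.80915047]]), 't': array([ 0.18678553, -0.32475516,  1.9349289 ])}
side {'K': array([[430.03162391,   0.        , 255.17765579],
       [  0.        , 430.03162391, 193.3498692 ],
       [  0.        ,   0.        ,   1.        ]]), 'k1': 0.008068343022335415, 'R': array([[-0.98535277, -0.17042631, -0.00589751],
       [-0.08800829,  0.53785051, -0.83843388],
       [ 0.14606317, -0.82563412, -0.54497142]]), 't': array([0.52237993, 0.1269353 , 1.40899663])}
```

```bash
python3 -c "
import cv2
for n in('scene','side'): cv2.imwrite(f'pics/{n}0b.png',cv2.resize(cv2.imread(f'pics/{n}0.png'),(800,600),interpolation=cv2.INTER_CUBIC))"
```

```text
(no output)
```

View pics/scene0b.png

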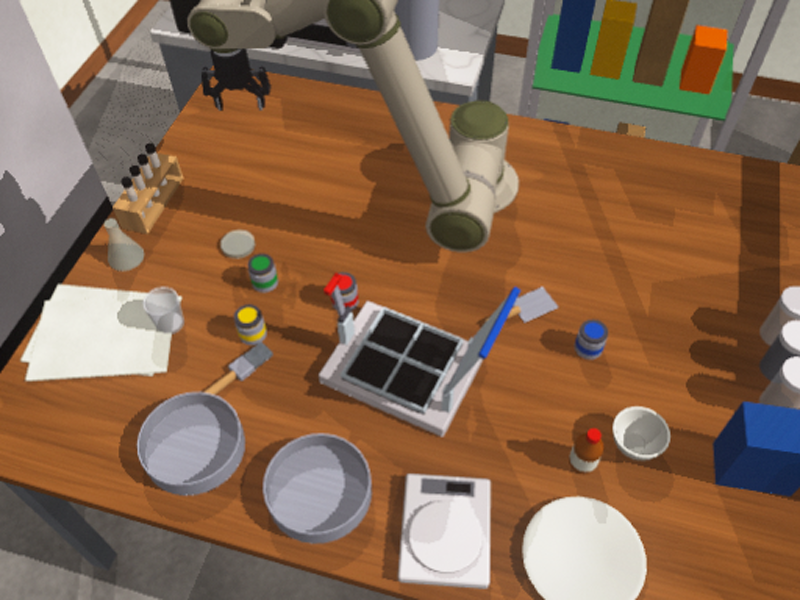

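View pics/side0b.png

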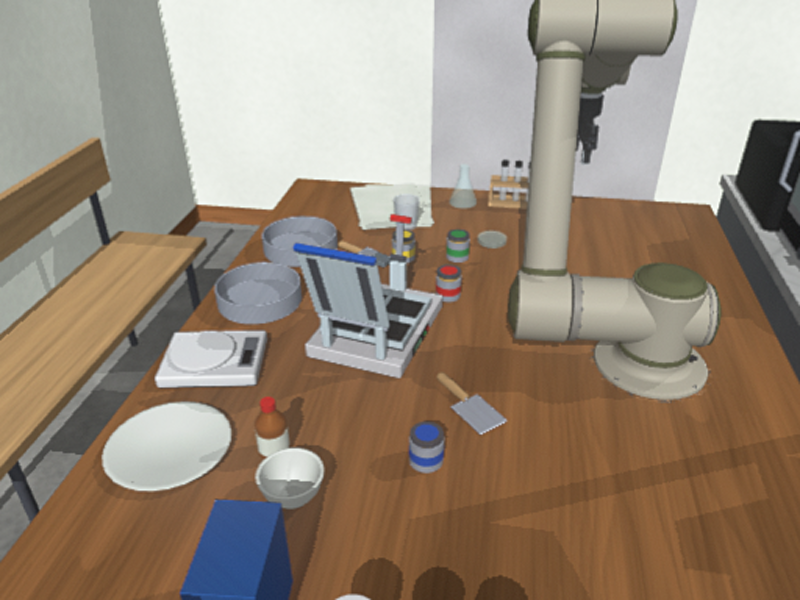

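```bash
cat >> h.py <<'E'
def tin(P,seed,r=0.05,zlo=0.05,zhi=0.085):
    m=(np.hypot(P[...,0]-seed[0],P[...,1]-seed[1])<r)&(P[...,2]>zlo)&(P[...,2]<zhi)
    q=P[m]; z=np.percentile(q[:,2],90); t=q[abs(q[:,2]-z)<0.004]
    c,rad=cv2.minEnclosingCircle(t[:,:2].astype(np.float32))
    return np.round([*c,rad,np.median(t[:,2]),len(t)],4), np.round(t[:,:2].mean(0),4)
E
python3 - <<'E'
from h import *
from scipy.optimize import minimize
im,d,p=load('scene0');P=cloud(d,p)
s=512/800
for n,(u,v) in dict(blue=(592,330),red=(346,288),green=(262,262),yellow=(248,316),beaker=(162,300),mortar=(640,430),amber=(592,436),petri=(238,243),spat=(540,302),spath=(515,315),brush=(255,358),brushh=(215,385),cornA=(322,380),cornB=(442,430),cornC=(365,303),tray=(405,360),grip=(333,284),lipA=(485,352),lipB=(515,293)).items():
    X=P[int(v*s),int(u*s)]; print(n,X.round(3), tin(P,X) if n in('blue','red','green','yellow') else '')
# tray
for lo,hi in((.035,.046),(.051,.060)):
  m=(P[...,2]>lo)&(P[...,2]<hi)&(np.hypot(*(P[...,:2]-P[int(360*s),int(405*s),:2]).transpose(2,0,1))<.16)
  q=P[m][:,:2].astype(np.float32); print(len(q),cv2.minAreaRect(q),np.median(P[m][:,2]))
E
```

```text
blue [0.428 0.342 0.071] (array([4.283e-01, 3.475e-01, 3.020e-02, 6.810e-02, 1.160e+02]), array([0.4277, 0.348 ]))
red [ 0.461 -0.185  0.071] (array([ 4.507e-01, -1.936e-01,  2.830e-02,  7.250e-02,  6.400e+01]), array([ 0.4502, -0.187 ]))
green [ 0.444 -0.388  0.076] (array([ 4.469e-01, -3.889e-01,  2.940e-02,  7.000e-02,  9.600e+01]), array([ 0.4472, -0.3886]))
yellow [ 0.588 -0.362  0.072] (array([ 5.872e-01, -3.604e-01,  2.960e-02,  7.160e-02,  1.190e+02]), array([ 0.5876, -0.3602]))
beaker [ 0.589 -0.567  0.054] 
mortar [0.604 0.471 0.019] 
amber [0.699 0.369 0.12 ] 
petri [ 0.363 -0.491  0.018] 
spat [ 0.329  0.226 -0.002] 
spath [0.39  0.179 0.014] 
brush [ 0.652 -0.327  0.017] 
brushh [ 0.734 -0.385  0.013] 
cornA [ 0.669 -0.169  0.025] 
cornB [0.716 0.095 0.031] 
cornC [ 0.435 -0.154 -0.002] 
tray [ 0.591 -0.014  0.052] 
grip [ 0.558 -0.168  0.213] 
lipA [0.692 0.155 0.302] 
lipB [0.558 0.179 0.306] 
3024 ((0.5908838510513306, -0.02120038866996765), (0.284262090921402, 0.2142748087644577), 79.47985076904297) 0.039338379994831085
470 ((0.5870999097824097, -0.022379383444786072), (0.2753075659275055, 0.19162467122077942), 79.45420837402344) 0.0545647446376762
```

```bash
cat >> h.py <<'E'
from scipy.spatial.transform import Rotation as Ro
SC=np.array([.591,-.021]); SY=-10.5
def down(yaw):
    c,s=np.cos(np.radians(yaw)),np.sin(np.radians(yaw)); return np.array([[c,s,0],[s,-c,0],[0,0,-1.]])
def sh(x,y):
    c,s=np.cos(np.radians(SY)),np.sin(np.radians(SY)); return SC+[c*x-s*y,s*x+c*y]
def plan(start,yaw0,wps):
    "wps: (x,y,z,yaw); prints rows from start pose"
    R0=down(yaw0) if np.isscalar(yaw0) else np.array(yaw0)
    for w in wps:
        R=down(w[3]) if np.isscalar(w[3]) else w[3]
        a=R0.T@(np.array(w[:3])-start)/.5; b=Ro.from_matrix(R0.T@R).as_rotvec()/np.pi
        print(np.round(w[:3],3),json.dumps([a.round(4).tolist(),b.round(4).tolist()]))
import json
E
python3 - <<'E'
from h import *
for a in((.046,.046),(.046,-.046),(-.046,.046),(-.046,-.046)): print(sh(*a).round(4))
o=observe()
plan(o['position'],o['tool_rot'],[(.45,-.45,.25,34.5),(.5875,-.3605,.15,34.5),(.5875,-.3605,.016,34.5)])
A=sh(.046,.046)
plan(np.array([.5875,-.3605,.016]),34.5,[(.5875,-.3605,.26,34.5),(*A,.26,34.5),(*A,.1,34.5),(*A,.058,34.5)])
E
```

```text
[0.6446 0.0158]
[ 0.6278 -0.0746]
[0.5542 0.0326]
[ 0.5374 -0.0578]
[ 0.45 -0.45  0.25] [[0.6164, 0.014, -0.0383], [-0.0004, -0.0001, -0.1026]]
[ 0.588 -0.36   0.15 ] [[0.9301, -0.0819, 0.1619], [-0.0004, -0.0001, -0.1026]]
[ 0.588 -0.36   0.016] [[0.93, -0.0815, 0.4299], [-0.0004, -0.0001, -0.1026]]
[ 0.588 -0.36   0.26 ] [[0.0, 0.0, -0.488], [0.0, 0.0, 0.0]]
[0.645 0.016 0.26 ] [[0.5205, -0.5556, -0.488], [0.0, 0.0, 0.0]]
[0.645 0.016 0.1  ] [[0.5205, -0.5556, -0.168], [0.0, 0.0, 0.0]]
[0.645 0.016 0.058] [[0.5205, -0.5556, -0.084], [0.0, 0.0, 0.0]]
```

```bash
python3 -m handwheel '[[[0.616,0.014,-0.038],[0,0,-0.1026]],[[0.616,0.014,-0.038],[0,0,-0.1026]],[[0.616,0.014,-0.038],[0,0,-0.1026]],[[0.616,0.014,-0.038],[0,0,-0.1026]],[[0.616,0.014,-0.038],[0,0,-0.1026]],[[0.616,0.014,-0.038],[0,0,-0.1026]],[[0.616,0.014,-0.038],[0,0,-0.1026]],[[0.93,-0.082,0.162],[0,0,-0.1026]],[[0.93,-0.082,0.162],[0,0,-0.1026]],[[0.93,-0.082,0.162],[0,0,-0.1026]]]' 1; python3 -m handwheel '[[[0,0,0],[0,0,0]],[[0,0,0],[0,0,0]],[[0,0,0],[0,0,0]]]'
python3 - <<'E'
from h import *
o=observe(); print(Ro.from_matrix(o['tool_rot'].T@down(34.5)).as_rotvec())
im,d,p=save('wrist','w1'); P=cloud(d,p)
print(tin(P,(.5875,-.3605)))
plan(o['position'],o['tool_rot'],[(.5875,-.3605,.016,34.5)])
E
```

```text
time_s: 1.1
position: [0.5579, -0.3798, 0.171]
tool_rot: [[0.825, 0.566, -0.0], [0.566, -0.825, 0.0], [-0.0, -0.0, -1.0]]
ft_force: [-0.9, -0.9, 0.4]
grip_width: 0.0853
gripper_force: 0.0
time_s: 1.4
position: [0.5566, -0.3815, 0.1731]
tool_rot: [[0.825, 0.565, 0.001], [0.565, -0.825, -0.001], [-0.0, 0.001, -1.0]]
ft_force: [0.9, 0.8, 1.4]
grip_width: 0.0857
gripper_force: 0.0
[ 0.0012697   0.00010576 -0.00119178]
(array([ 5.831e-01, -3.654e-01,  2.900e-02,  7.200e-02,  4.041e+03]), array([ 0.584 , -0.3647]))
[ 0.588 -0.36   0.016] [[0.0749, -0.0001, 0.3142], [0.0004, 0.0, -0.0004]]
```

View pics/w1.png

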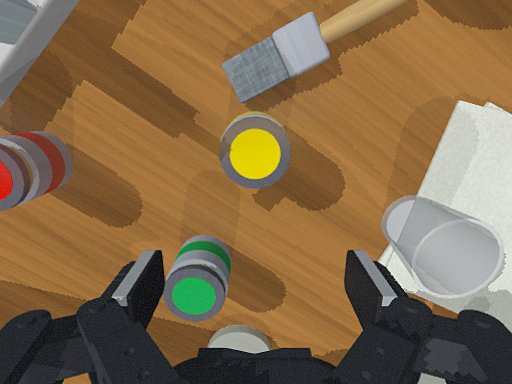

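```bash
python3 - <<'E'
from h import *
o=observe(); plan(o['position'],o['tool_rot'],[(.585,-.363,.016,34.5)])
E
```

```text
[ 0.585 -0.363  0.016] [[0.0683, 0.0009, 0.3147], [0.0005, -0.0, -0.0005]]
```

```bash
python3 -m handwheel '[[[0.068,0.001,0.06],[0,0,0]],[[0.068,0.001,0.15],[0,0,0]],[[0.068,0.001,0.22],[0,0,0]],[[0.068,0.001,0.28],[0,0,0]],[[0.068,0.001,0.314],[0,0,0]],[[0.068,0.001,0.314],[0,0,0]],[[0.068,0.001,0.314],[0,0,0]]]' ; python3 -m handwheel '[[[0,0,0],[0,0,0]],[[0,0,0],[0,0,0]],[[0,0,0],[0,0,0]],[[0,0,0],[0,0,0]],[[0,0,0],[0,0,0]],[[0,0,0],[0,0,0]],[[0,0,0],[0,0,0]],[[0,0,0],[0,0,0]]]' 0 60
python3 -m handwheel '[[[0,0,-0.06],[0,0,0]],[[0,0,-0.15],[0,0,0]],[[0,0,-0.25],[0,0,0]],[[0,0,-0.35],[0,0,0]],[[0,0,-0.44],[0,0,0]],[[0,0,-0.488],[0,0,0]],[[0,0,-0.488],[0,0,0]],[[0,0,-0.488],[0,0,0]]]'
python3 - <<'E'
from h import *
o=observe();A=sh(.046,.046); plan(o['position'],o['tool_rot'],[(*A,.26,34.5),(*A,.1,34.5),(*A,.058,34.5)])
E
```

```text
time_s: 2.15
position: [0.5855, -0.3628, 0.0167]
tool_rot: [[0.825, 0.565, 0.001], [0.565, -0.825, -0.001], [0.0, 0.002, -1.0]]
ft_force: [-0.7, -0.2, 0.6]
grip_width: 0.0856
gripper_force: 0.0
time_s: 2.95
position: [0.586, -0.3623, 0.0173]
tool_rot: [[0.824, 0.566, 0.002], [0.566, -0.824, -0.002], [0.0, 0.003, -1.0]]
ft_force: [-1.1, -0.0, 5.6]
grip_width: 0.0586
gripper_force: 64.6
time_s: 3.75
position: [0.5852, -0.3613, 0.2583]
tool_rot: [[0.824, 0.566, -0.001], [0.566, -0.824, 0.001], [-0.0, -0.001, -1.0]]
ft_force: [-0.3, 0.8, -2.8]
grip_width: 0.0589
gripper_force: 65.3
[0.645 0.016 0.26 ] [[0.5251, -0.5544, -0.0029], [-0.0004, 0.0001, 0.0]]
[0.645 0.016 0.1  ] [[0.5252, -0.554, 0.3171], [-0.0004, 0.0001, 0.0]]
[0.645 0.016 0.058] [[0.5252, -0.5539, 0.4011], [-0.0004, 0.0001, 0.0]]
```

```bash
python3 -m handwheel '[[[0.1,-0.106,0],[0,0,0]],[[0.17,-0.18,0],[0,0,0]],[[0.24,-0.253,0],[0,0,0]],[[0.31,-0.327,0],[0,0,0]],[[0.38,-0.4,0],[0,0,0]],[[0.45,-0.475,0],[0,0,0]],[[0.51,-0.54,0],[0,0,0]],[[0.525,-0.554,0],[0,0,0]],[[0.525,-0.554,0],[0,0,0]],[[0.525,-0.554,0],[0,0,0]]]' 0 60
python3 - <<'E'
from h import *
o=observe();A=sh(.046,.046); plan(o['position'],o['tool_rot'],[(*A,.26,34.5),(*A,.1,34.5),(*A,.058,34.5)])
im,d,p=save('wrist','w2'); P=cloud(d,p)
for lo,hi in((.034,.045),(.051,.060)):
  q=P[(P[...,2]>lo)&(P[...,2]<hi)&(np.hypot(P[...,0]-.59,P[...,1]+.02)<.19)][:,:2]
  print(len(q),cv2.minAreaRect(q.astype(np.float32)))
E
```

```text
time_s: 4.75
position: [0.6445, 0.0157, 0.2572]
tool_rot: [[0.823, 0.567, -0.004], [0.567, -0.823, 0.0], [-0.003, -0.002, -1.0]]
ft_force: [0.8, -1.3, -2.5]
grip_width: 0.0589
gripper_force: 65.6
[0.645 0.016 0.26 ] [[0.0004, -0.0001, -0.0057], [-0.0007, 0.0009, 0.0004]]
[0.645 0.016 0.1  ] [[0.0013, 0.0007, 0.3143], [-0.0007, 0.0009, 0.0004]]
[0.645 0.016 0.058] [[0.0016, 0.0008, 0.3983], [-0.0007, 0.0009, 0.0004]]
18530 ((0.5839320421218872, -0.022191345691680908), (0.28477567434310913, 0.21546654403209686), 79.10958099365234)
1955 ((0.5868271589279175, -0.004446998238563538), (0.22635403275489807, 0.18940164148807526), 79.35321044921875)
```

View pics/w2.png

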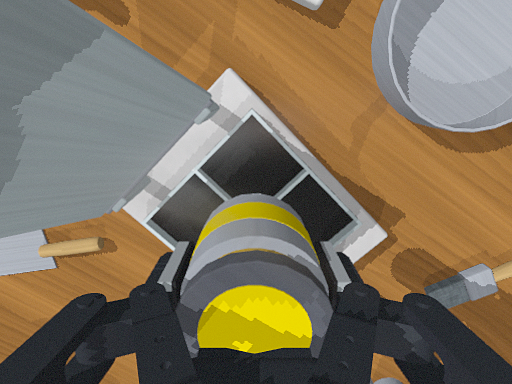

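```bash
sed -i 's/SC=np.array(\[.591,-.021\])/SC=np.array([.587,-.0215])/' h.py
python3 -m handwheel '[[[-0.006,-0.004,0.06],[0,0,0]],[[-0.006,-0.004,0.14],[0,0,0]],[[-0.006,-0.004,0.22],[0,0,0]],[[-0.006,-0.004,0.3],[0,0,0]],[[-0.006,-0.004,0.35],[0,0,0]],[[-0.006,-0.004,0.38],[0,0,0]],[[-0.006,-0.004,0.39],[0,0,0]],[[-0.006,-0.004,0.395],[0,0,0]],[[-0.006,-0.004,0.395],[0,0,0]]]'
python3 - <<'E'
from h import *
im,d,p=get_image('scene')[0],0,0
im2=get_image('side')[0]
a=cv2.resize(im[150:310,180:360],(540,480));b=cv2.resize(im2[100:260,170:330],None,fx=1,fy=1)
cv2.imwrite('pics/s2.png',np.hstack([a,np.vstack([cv2.resize(b,(240,240)),np.zeros((240,240,3),np.uint8)])])[:,:,::-1])
E
```

```text
time_s: 5.7
position: [0.6416, 0.0146, 0.0622]
tool_rot: [[0.825, 0.566, 0.001], [0.566, -0.825, -0.0], [0.0, 0.001, -1.0]]
ft_force: [-0.1, -0.5, -2.1]
grip_width: 0.0587
gripper_force: 65.6
```

View pics/s2.png

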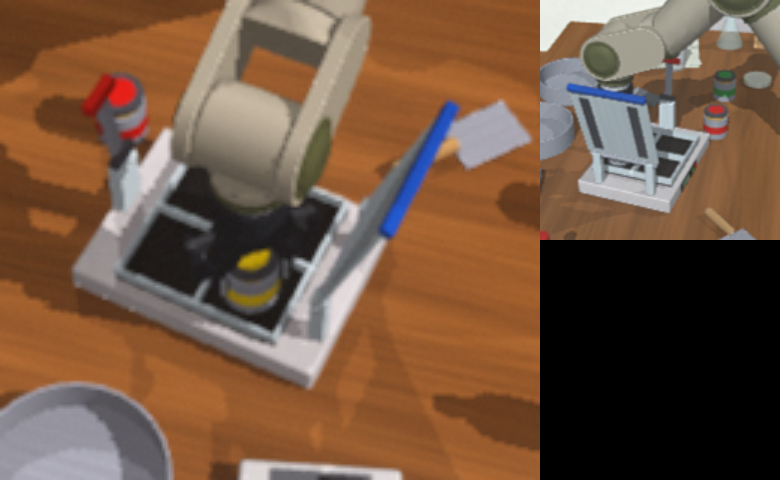

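```bash
python3 -m handwheel '[[[0,0,0.005],[0,0,0]],[[0,0,0.008],[0,0,0]],[[0,0,0.01],[0,0,0]]]'; python3 -m handwheel '[[[0,0,0],[0,0,0]],[[0,0,0],[0,0,0]],[[0,0,0],[0,0,0]],[[0,0,0],[0,0,0]]]' 0.87; python3 -m handwheel '[[[0,0,-0.06],[0,0,0]],[[0,0,-0.15],[0,0,0]],[[0,0,-0.25],[0,0,0]],[[0,0,-0.35],[0,0,0]],[[0,0,-0.4],[0,0,0]],[[0,0,-0.4],[0,0,0]],[[0,0,-0.4],[0,0,0]]]'
python3 - <<'E'
from h import *
o=observe();print(tin(cloud(*save('scene','s3')[1:]),(.64,.015),zlo=.09,zhi=.13))
plan(o['position'],o['tool_rot'],[(.445,-.391,.26,34.5),(.445,-.391,.12,34.5),(.445,-.391,.0165,34.5)])
E
```

```text
time_s: 6.1
position: [0.6414, 0.0154, 0.0573]
tool_rot: [[0.824, 0.566, 0.0], [0.566, -0.824, -0.0], [0.0, 0.0, -1.0]]
ft_force: [-4.3, 0.7, 7.1]
grip_width: 0.0589
gripper_force: 66.8
time_s: 6.5
position: [0.6414, 0.0153, 0.0568]
tool_rot: [[0.824, 0.566, 0.0], [0.566, -0.824, -0.0], [0.0, 0.0, -1.0]]
ft_force: [-0.8, 0.1, -0.2]
grip_width: 0.0741
gripper_force: 0.0
time_s: 7.2
position: [0.6412, 0.0154, 0.2564]
tool_rot: [[0.824, 0.566, -0.0], [0.566, -0.824, 0.0], [-0.0, -0.0, -1.0]]
ft_force: [0.3, 0.3, -1.0]
grip_width: 0.074
gripper_force: 0.0
(array([6.435e-01, 1.260e-02, 2.980e-02, 1.118e-01, 1.520e+02]), array([0.6432, 0.0141]))
[ 0.445 -0.391  0.26 ] [[-0.7838, 0.4475, -0.0071], [-0.0001, 0.0001, 0.0]]
[ 0.445 -0.391  0.12 ] [[-0.7837, 0.4476, 0.2729], [-0.0001, 0.0001, 0.0]]
[ 0.445 -0.391  0.016] [[-0.7837, 0.4476, 0.4799], [-0.0001, 0.0001, 0.0]]
```

```bash
python3 -m handwheel '[[[-0.09,0.052,0],[0,0,0]],[[-0.18,0.103,0],[0,0,0]],[[-0.27,0.154,0],[0,0,0]],[[-0.36,0.205,0],[0,0,0]],[[-0.45,0.257,0],[0,0,0]],[[-0.54,0.308,0],[0,0,0]],[[-0.63,0.36,0],[0,0,0]],[[-0.72,0.41,0.02],[0,0,0]],[[-0.784,0.448,0.12],[0,0,0]],[[-0.784,0.448,0.18],[0,0,0]]]' 1;python3 -m handwheel '[[[0,0,0],[0,0,0]],[[0,0,0],[0,0,0]],[[0,0,0],[0,0,0]]]'
python3 - <<'E'
from h import *
o=observe();print(tin(cloud(*save('wrist','w3')[1:]),(.445,-.391)))
plan(o['position'],o['tool_rot'],[(.445,-.391,.12,34.5),(.445,-.391,.0165,34.5)])
E
```

```text
time_s: 8.25
position: [0.4436, -0.3943, 0.1655]
tool_rot: [[0.826, 0.564, 0.001], [0.564, -0.826, -0.002], [-0.0, 0.002, -1.0]]
ft_force: [1.5, -0.2, -0.7]
grip_width: 0.0853
gripper_force: 0.0
time_s: 8.55
position: [0.4462, -0.3909, 0.1685]
tool_rot: [[0.823, 0.567, 0.002], [0.567, -0.823, -0.002], [0.0, 0.003, -1.0]]
ft_force: [-0.2, -0.9, 0.5]
grip_width: 0.0856
gripper_force: 0.0
(array([ 4.420e-01, -3.936e-01,  2.900e-02,  7.020e-02,  3.644e+03]), array([ 0.4428, -0.393 ]))
[ 0.445 -0.391  0.12 ] [[-0.0021, -0.0015, 0.0971], [0.0008, -0.0001, 0.0004]]
[ 0.445 -0.391  0.016] [[-0.0022, -0.0021, 0.3041], [0.0008, -0.0001, 0.0004]]
```

```bash
python3 -m handwheel '[[[-0.002,-0.002,0.06],[0,0,0]],[[-0.002,-0.002,0.15],[0,0,0]],[[-0.002,-0.002,0.22],[0,0,0]],[[-0.002,-0.002,0.28],[0,0,0]],[[-0.002,-0.002,0.304],[0,0,0]],[[-0.002,-0.002,0.304],[0,0,0]],[[-0.002,-0.002,0.304],[0,0,0]]]' ; python3 -m handwheel '[[[0,0,0],[0,0,0]],[[0,0,0],[0,0,0]],[[0,0,0],[0,0,0]],[[0,0,0],[0,0,0]],[[0,0,0],[0,0,0]],[[0,0,0],[0,0,0]],[[0,0,0],[0,0,0]],[[0,0,0],[0,0,0]]]' 0 60
python3 -m handwheel '[[[0,0,-0.06],[0,0,0]],[[0,0,-0.15],[0,0,0]],[[0,0,-0.25],[0,0,0]],[[0,0,-0.35],[0,0,0]],[[0,0,-0.44],[0,0,0]],[[0,0,-0.488],[0,0,0]],[[0,0,-0.488],[0,0,0]],[[0,0,-0.488],[0,0,0]]]'
python3 - <<'E'
from h import *
o=observe();A=sh(.046,-.046); plan(o['position'],o['tool_rot'],[(*A,.26,34.5),(*A,.1,34.5),(*A,.058,34.5)])
E
```

```text
time_s: 9.3
position: [0.4448, -0.3916, 0.0167]
tool_rot: [[0.824, 0.567, 0.002], [0.567, -0.824, -0.002], [0.0, 0.003, -1.0]]
ft_force: [-0.1, 0.1, 0.4]
grip_width: 0.0853
gripper_force: 0.0
time_s: 10.1
position: [0.4443, -0.3916, 0.0166]
tool_rot: [[0.824, 0.566, 0.002], [0.566, -0.824, -0.002], [0.0, 0.003, -1.0]]
ft_force: [-0.2, 0.4, 7.9]
grip_width: 0.0587
gripper_force: 63.5
time_s: 10.9
position: [0.4435, -0.3907, 0.258]
tool_rot: [[0.824, 0.566, -0.001], [0.566, -0.824, 0.001], [-0.0, -0.001, -1.0]]
ft_force: [-0.8, 0.0, -2.7]
grip_width: 0.0586
gripper_force: 65.4
[ 0.624 -0.075  0.26 ] [[0.6547, -0.3158, -0.0038], [-0.0003, 0.0, -0.0]]
[ 0.624 -0.075  0.1  ] [[0.6548, -0.3155, 0.3162], [-0.0003, 0.0, -0.0]]
[ 0.624 -0.075  0.058] [[0.6548, -0.3154, 0.4002], [-0.0003, 0.0, -0.0]]
```

```bash
python3 -m handwheel '[[[0.09,-0.043,-0.005],[0,0,0]],[[0.18,-0.086,-0.005],[0,0,0]],[[0.27,-0.13,-0.005],[0,0,0]],[[0.36,-0.173,-0.005],[0,0,0]],[[0.45,-0.217,-0.005],[0,0,0]],[[0.54,-0.26,-0.005],[0,0,0]],[[0.62,-0.3,-0.005],[0,0,0]],[[0.655,-0.316,-0.005],[0,0,0]],[[0.655,-0.316,-0.005],[0,0,0]],[[0.655,-0.316,-0.005],[0,0,0]]]' 0 60
python3 -m handwheel '[[[0,0,0.06],[0,0,0]],[[0,0,0.14],[0,0,0]],[[0,0,0.22],[0,0,0]],[[0,0,0.3],[0,0,0]],[[0,0,0.35],[0,0,0]],[[0,0,0.38],[0,0,0]],[[0,0,0.395],[0,0,0]],[[0,0,0.4],[0,0,0]],[[0,0,0.4],[0,0,0]]]'
python3 - <<'E'
from h import *
o=observe();plan(o['position'],o['tool_rot'],[(*sh(.046,-.046),.057,34.5)])
E
```

```text
time_s: 11.9
position: [0.6237, -0.0754, 0.2593]
tool_rot: [[0.824, 0.567, -0.003], [0.567, -0.824, 0.001], [-0.002, -0.003, -1.0]]
ft_force: [-0.2, -0.2, -1.5]
grip_width: 0.0588
gripper_force: 65.4
time_s: 12.8
position: [0.6242, -0.076, 0.0616]
tool_rot: [[0.825, 0.566, 0.0], [0.566, -0.825, -0.0], [0.0, 0.0, -1.0]]
ft_force: [0.1, -1.2, -2.5]
grip_width: 0.0586
gripper_force: 65.4
[ 0.624 -0.075  0.057] [[0.0004, -0.0018, 0.0092], [0.0001, -0.0001, -0.0002]]
```

```bash
python3 -m handwheel '[[[0,0,0.005],[0,0,0]],[[0,0,0.008],[0,0,0]],[[0,0,0.01],[0,0,0]]]'; python3 -m handwheel '[[[0,0,0],[0,0,0]],[[0,0,0],[0,0,0]],[[0,0,0],[0,0,0]],[[0,0,0],[0,0,0]]]' 0.87; python3 -m handwheel '[[[0,0,-0.06],[0,0,0]],[[0,0,-0.15],[0,0,0]],[[0,0,-0.25],[0,0,0]],[[0,0,-0.35],[0,0,0]],[[0,0,-0.4],[0,0,0]],[[0,0,-0.4],[0,0,0]],[[0,0,-0.4],[0,0,0]]]'
python3 - <<'E'
from h import *
o=observe();P=cloud(*save('scene','s4')[1:])
for c in((.64,.015),(.624,-.075)): print(tin(P,c,zlo=.09,zhi=.13))
print(tin(P,(.45,-.19)))
plan(o['position'],o['tool_rot'],[(.449,-.195,.26,34.5),(.449,-.195,.17,34.5),(.449,-.195,.0165,34.5)])
E
```

```text
time_s: 13.1
position: [0.6243, -0.0753, 0.0566]
tool_rot: [[0.824, 0.566, 0.001], [0.566, -0.824, -0.0], [0.0, 0.0, -1.0]]
ft_force: [-2.9, 0.5, 11.6]
grip_width: 0.0588
gripper_force: 66.9
time_s: 13.5
position: [0.6243, -0.0753, 0.0565]
tool_rot: [[0.824, 0.566, 0.0], [0.566, -0.824, -0.0], [0.0, 0.0, -1.0]]
ft_force: [-0.7, 0.8, -0.5]
grip_width: 0.0743
gripper_force: 0.0
time_s: 14.2
position: [0.624, -0.0753, 0.256]
tool_rot: [[0.824, 0.566, -0.0], [0.566, -0.824, 0.0], [-0.0, -0.0, -1.0]]
ft_force: [0.0, -0.5, -0.4]
grip_width: 0.0746
gripper_force: 0.0
(array([6.445e-01, 1.440e-02, 2.880e-02, 1.115e-01, 1.650e+02]), array([0.6447, 0.0137]))
(array([ 6.288e-01, -7.730e-02,  3.000e-02,  1.100e-01,  1.330e+02]), array([ 0.6275, -0.0764]))
(array([ 0.4542, -0.2029,  0.0065,  0.0708,  4.    ]), array([ 0.4556, -0.2024]))
[ 0.449 -0.195  0.26 ] [[-0.4241, -0.0009, -0.008], [-0.0, 0.0, 0.0]]
[ 0.449 -0.195  0.17 ] [[-0.4241, -0.0009, 0.172], [-0.0, 0.0, 0.0]]
[ 0.449 -0.195  0.016] [[-0.4241, -0.0009, 0.479], [-0.0, 0.0, 0.0]]
```

```bash
python3 -m handwheel '[[[-0.09,0,0],[0,0,0]],[[-0.18,0,0],[0,0,0]],[[-0.27,0,0],[0,0,0]],[[-0.36,0,0.02],[0,0,0]],[[-0.424,0,0.1],[0,0,0]],[[-0.424,0,0.17],[0,0,0]],[[-0.424,0,0.17],[0,0,0]],[[-0.424,0,0.17],[0,0,0]],[[-0.424,0,0.17],[0,0,0]]]' 1
python3 - <<'E'
from h import *
o=observe();print(tin(cloud(*save('wrist','w4')[1:]),(.445,-.195)))
plan(o['position'],o['tool_rot'],[(.449,-.195,.0165,34.5)])
E
```

```text
time_s: 15.15
position: [0.4505, -0.1955, 0.1726]
tool_rot: [[0.824, 0.567, 0.002], [0.567, -0.824, -0.001], [0.001, 0.002, -1.0]]
ft_force: [-0.5, -0.2, -0.6]
grip_width: 0.0857
gripper_force: 0.0
(array([ 4.453e-01, -1.980e-01,  2.910e-02,  7.210e-02,  3.589e+03]), array([ 0.4463, -0.1975]))
[ 0.449 -0.195  0.016] [[-0.0022, -0.0032, 0.3121], [0.0006, -0.0002, 0.0003]]
```

View pics/w4.png

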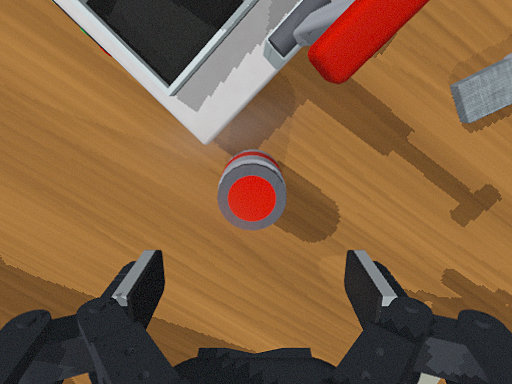

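```bash
python3 -m handwheel '[[[-0.003,-0.002,0.06],[0,0,0]],[[-0.003,-0.002,0.15],[0,0,0]],[[-0.003,-0.002,0.22],[0,0,0]],[[-0.003,-0.002,0.28],[0,0,0]],[[-0.003,-0.002,0.312],[0,0,0]],[[-0.003,-0.002,0.312],[0,0,0]],[[-0.003,-0.002,0.312],[0,0,0]]]' ; python3 -m handwheel '[[[0,0,0],[0,0,0]],[[0,0,0],[0,0,0]],[[0,0,0],[0,0,0]],[[0,0,0],[0,0,0]],[[0,0,0],[0,0,0]],[[0,0,0],[0,0,0]],[[0,0,0],[0,0,0]],[[0,0,0],[0,0,0]]]' 0 60
python3 -m handwheel '[[[0,0,-0.06],[0,0,0]],[[0,0,-0.15],[0,0,0]],[[0,0,-0.25],[0,0,0]],[[0,0,-0.35],[0,0,0]],[[0,0,-0.44],[0,0,0]],[[0,0,-0.488],[0,0,0]],[[0,0,-0.488],[0,0,0]],[[0,0,-0.488],[0,0,0]]]'
python3 - <<'E'
from h import *
o=observe();A=sh(-.046,-.046); plan(o['position'],o['tool_rot'],[(*A,.26,34.5),(*A,.1,34.5),(*A,.058,34.5)])
E
```

```text
time_s: 15.9
position: [0.4486, -0.1957, 0.0163]
tool_rot: [[0.824, 0.567, 0.001], [0.567, -0.824, -0.001], [0.001, 0.002, -1.0]]
ft_force: [-0.5, 0.2, 0.4]
grip_width: 0.0854
gripper_force: 0.0
time_s: 16.7
position: [0.4483, -0.1958, 0.0168]
tool_rot: [[0.824, 0.566, 0.002], [0.566, -0.824, -0.001], [0.001, 0.002, -1.0]]
ft_force: [-0.9, 1.6, 8.9]
grip_width: 0.0592
gripper_force: 63.0
time_s: 17.5
position: [0.4472, -0.1951, 0.2586]
tool_rot: [[0.824, 0.566, -0.001], [0.566, -0.824, 0.001], [-0.0, -0.001, -1.0]]
ft_force: [0.1, 0.9, -3.4]
grip_width: 0.0589
gripper_force: 65.8
[ 0.533 -0.058  0.26 ] [[0.2969, -0.1277, -0.0029], [-0.0003, 0.0001, 0.0]]
[ 0.533 -0.058  0.1  ] [[0.297, -0.1275, 0.3171], [-0.0003, 0.0001, 0.0]]
[ 0.533 -0.058  0.058] [[0.2971, -0.1274, 0.4011], [-0.0003, 0.0001, 0.0]]
```

```bash
python3 -m handwheel '[[[0.08,-0.035,-0.003],[0,0,0]],[[0.16,-0.07,-0.003],[0,0,0]],[[0.24,-0.103,-0.003],[0,0,0]],[[0.297,-0.128,-0.003],[0,0,0]],[[0.297,-0.128,-0.003],[0,0,0]],[[0.297,-0.128,-0.003],[0,0,0]]]' 0 60
python3 -m handwheel '[[[0,0,0.06],[0,0,0]],[[0,0,0.14],[0,0,0]],[[0,0,0.22],[0,0,0]],[[0,0,0.3],[0,0,0]],[[0,0,0.35],[0,0,0]],[[0,0,0.38],[0,0,0]],[[0,0,0.395],[0,0,0]],[[0,0,0.4],[0,0,0]],[[0,0,0.4],[0,0,0]]]'
python3 - <<'E'
from h import *
o=observe();plan(o['position'],o['tool_rot'],[(*sh(-.046,-.046),.057,34.5)])
E
```

```text
time_s: 18.1
position: [0.5333, -0.0581, 0.2587]
tool_rot: [[0.823, 0.567, -0.004], [0.567, -0.823, 0.001], [-0.003, -0.003, -1.0]]
ft_force: [-0.3, -0.8, -2.8]
grip_width: 0.0587
gripper_force: 65.8
time_s: 19.0
position: [0.5338, -0.059, 0.061]
tool_rot: [[0.824, 0.566, 0.0], [0.566, -0.824, -0.0], [0.0, 0.0, -1.0]]
ft_force: [0.4, 0.4, -2.9]
grip_width: 0.0586
gripper_force: 65.8
[ 0.533 -0.058  0.057] [[0.0002, -0.0016, 0.008], [0.0, -0.0, -0.0002]]
```

```bash
python3 -m handwheel '[[[0,0,0.004],[0,0,0]],[[0,0,0.007],[0,0,0]],[[0,0,0.009],[0,0,0]]]'; python3 -m handwheel '[[[0,0,0],[0,0,0]],[[0,0,0],[0,0,0]],[[0,0,0],[0,0,0]],[[0,0,0],[0,0,0]]]' 0.87; python3 -m handwheel '[[[0,0,-0.06],[0,0,0]],[[0,0,-0.15],[0,0,0]],[[0,0,-0.25],[0,0,0]],[[0,0,-0.35],[0,0,0]],[[0,0,-0.4],[0,0,0]],[[0,0,-0.4],[0,0,0]],[[0,0,-0.4],[0,0,0]]]'
python3 - <<'E'
from h import *
o=observe();P=cloud(*save('scene','s5')[1:])
for c in((.64,.015),(.624,-.075)): print(tin(P,c,zlo=.09,zhi=.13))
print(tin(P,(.428,.3475)))
plan(o['position'],o['tool_rot'],[(.41,.05,.26,34.5),(.41,.2,.26,34.5),(.426,.345,.17,34.5)])
E
```

```text
time_s: 19.3
position: [0.5339, -0.0587, 0.0568]
tool_rot: [[0.824, 0.566, 0.001], [0.566, -0.824, -0.0], [0.0, 0.001, -1.0]]
ft_force: [-5.0, 0.2, 15.1]
grip_width: 0.0583
gripper_force: 67.4
time_s: 19.7
position: [0.5339, -0.0586, 0.0564]
tool_rot: [[0.824, 0.566, 0.0], [0.566, -0.824, -0.0], [0.0, 0.0, -1.0]]
ft_force: [1.3, -0.7, -0.6]
grip_width: 0.0742
gripper_force: 0.0
time_s: 20.4
position: [0.5336, -0.0585, 0.2559]
tool_rot: [[0.824, 0.566, -0.0], [0.566, -0.824, 0.0], [-0.0, -0.0, -1.0]]
ft_force: [1.0, 0.4, -0.9]
grip_width: 0.0743
gripper_force: 0.0
(array([6.433e-01, 1.290e-02, 2.980e-02, 1.121e-01, 1.480e+02]), array([0.6426, 0.0148]))
(array([ 6.270e-01, -7.740e-02,  3.060e-02,  1.095e-01,  1.470e+02]), array([ 0.6268, -0.0767]))
(array([4.269e-01, 3.466e-01, 2.880e-02, 6.830e-02, 1.120e+02]), array([0.4277, 0.3482]))
[0.41 0.05 0.26] [[-0.0808, -0.3189, -0.0081], [-0.0001, 0.0, -0.0]]
[0.41 0.2  0.26] [[0.0891, -0.5661, -0.008], [-0.0001, 0.0, -0.0]]
[0.426 0.345 0.17 ] [[0.2798, -0.787, 0.172], [-0.0001, 0.0, -0.0]]
```

```bash
python3 -m handwheel '[[[-0.03,-0.08,0],[0,0,0]],[[-0.05,-0.16,0],[0,0,0]],[[-0.07,-0.24,0],[0,0,0]],[[-0.08,-0.32,0],[0,0,0]],[[-0.025,-0.4,0],[0,0,0]],[[0.03,-0.48,0],[0,0,0]],[[0.09,-0.566,0],[0,0,0]],[[0.15,-0.635,0.02],[0,0,0]],[[0.22,-0.71,0.07],[0,0,0]],[[0.28,-0.787,0.14],[0,0,0]]]' 1;python3 -m handwheel '[[[0,0,0.03],[0,0,0]],[[0,0,0.03],[0,0,0]],[[0,0,0.03],[0,0,0]]]'
python3 - <<'E'
from h import *
o=observe();print(tin(cloud(*save('wrist','w5')[1:]),(.424,.343)))
plan(o['position'],o['tool_rot'],[(.426,.345,.0165,34.5)])
E
```

```text
time_s: 21.45
position: [0.4252, 0.3332, 0.1943]
tool_rot: [[0.824, 0.567, -0.0], [0.567, -0.824, -0.0], [-0.0, 0.0, -1.0]]
ft_force: [2.2, -0.5, 0.6]
grip_width: 0.0857
gripper_force: 0.0
time_s: 21.75
position: [0.4252, 0.3306, 0.1805]
tool_rot: [[0.824, 0.566, -0.001], [0.566, -0.824, -0.001], [-0.002, -0.0, -1.0]]
ft_force: [-0.6, -0.2, 0.7]
grip_width: 0.0852
gripper_force: 0.0
(array([4.228e-01, 3.465e-01, 2.900e-02, 6.750e-02, 3.428e+03]), array([0.4237, 0.347 ]))
[0.426 0.345 0.016] [[0.0182, -0.0228, 0.328], [-0.0, 0.0005, -0.0001]]
```

```bash
python3 -m handwheel '[[[0.018,-0.023,0.06],[0,0,0]],[[0.018,-0.023,0.12],[0,0,0]],[[0.018,-0.023,0.2],[0,0,0]],[[0.018,-0.023,0.28],[0,0,0]],[[0.018,-0.023,0.328],[0,0,0]],[[0.018,-0.023,0.328],[0,0,0]],[[0.018,-0.023,0.328],[0,0,0]]]' ; python3 -m handwheel '[[[0,0,0],[0,0,0]],[[0,0,0],[0,0,0]],[[0,0,0],[0,0,0]],[[0,0,0],[0,0,0]],[[0,0,0],[0,0,0]],[[0,0,0],[0,0,0]],[[0,0,0],[0,0,0]],[[0,0,0],[0,0,0]]]' 0 60
python3 -m handwheel '[[[0,0,-0.06],[0,0,0]],[[0,0,-0.15],[0,0,0]],[[0,0,-0.25],[0,0,0]],[[0,0,-0.35],[0,0,0]],[[0,0,-0.44],[0,0,0]],[[0,0,-0.488],[0,0,0]],[[0,0,-0.488],[0,0,0]],[[0,0,-0.488],[0,0,0]]]'
python3 - <<'E'
from h import *
o=observe();A=sh(-.046,.046); plan(o['position'],o['tool_rot'],[(.41,.2,.26,34.5),(.41,.07,.26,34.5),(*A,.26,34.5)])
E
```

```text
time_s: 22.5
position: [0.4272, 0.3455, 0.0184]
tool_rot: [[0.825, 0.566, 0.002], [0.566, -0.825, 0.001], [0.002, 0.0, -1.0]]
ft_force: [0.3, -0.5, -0.2]
grip_width: 0.0856
gripper_force: 0.0
time_s: 23.3
position: [0.4271, 0.3461, 0.0191]
tool_rot: [[0.824, 0.566, 0.003], [0.566, -0.824, 0.002], [0.004, 0.0, -1.0]]
ft_force: [-2.6, -0.1, 10.3]
grip_width: 0.0585
gripper_force: 63.4
time_s: 24.1
position: [0.4258, 0.3453, 0.2604]
tool_rot: [[0.824, 0.566, -0.001], [0.566, -0.824, -0.0], [-0.001, -0.0, -1.0]]
ft_force: [0.3, -0.3, -2.3]
grip_width: 0.0585
gripper_force: 65.5
[0.41 0.2  0.26] [[-0.1906, 0.2217, 0.0008], [-0.0, 0.0002, -0.0]]
[0.41 0.07 0.26] [[-0.3379, 0.4359, 0.0009], [-0.0, 0.0002, -0.0]]
[0.55  0.032 0.26 ] [[-0.1498, 0.6571, 0.0008], [-0.0, 0.0002, -0.0]]
```

```bash
python3 -m handwheel '[[[-0.06,0.07,0],[0,0,0]],[[-0.125,0.145,0],[0,0,0]],[[-0.19,0.222,0],[0,0,0]],[[-0.24,0.29,0],[0,0,0]],[[-0.29,0.36,0],[0,0,0]],[[-0.338,0.436,0],[0,0,0]],[[-0.27,0.5,0],[0,0,0]],[[-0.21,0.58,0],[0,0,0]],[[-0.15,0.657,0],[0,0,0]],[[-0.15,0.657,0],[0,0,0]]]' 0 60
python3 -m handwheel '[[[0,0,0],[0,0,0]],[[0,0,0],[0,0,0]]]'
python3 - <<'E'
from h import *
o=observe();plan(o['position'],o['tool_rot'],[(*sh(-.046,.046),.062,34.5)])
E
```

```text
time_s: 25.1
position: [0.5538, 0.0302, 0.2567]
tool_rot: [[0.826, 0.564, -0.005], [0.564, -0.826, 0.0], [-0.004, -0.003, -1.0]]
ft_force: [-0.6, -0.7, -1.6]
grip_width: 0.0589
gripper_force: 65.9
time_s: 25.3
position: [0.5494, 0.0328, 0.2599]
tool_rot: [[0.824, 0.567, -0.003], [0.567, -0.824, 0.001], [-0.002, -0.002, -1.0]]
ft_force: [0.8, 0.1, -2.8]
grip_width: 0.0588
gripper_force: 65.9
[0.55  0.032 0.062] [[0.0011, 0.0028, 0.3958], [-0.0006, 0.0006, 0.0001]]
```

```bash
python3 -m handwheel '[[[0,0,0.06],[0,0,0]],[[0,0,0.14],[0,0,0]],[[0,0,0.22],[0,0,0]],[[0,0,0.3],[0,0,0]],[[0,0,0.35],[0,0,0]],[[0,0,0.38],[0,0,0]],[[0,0,0.396],[0,0,0]],[[0,0,0.4],[0,0,0]],[[0,0,0.404],[0,0,0]],[[0,0,0.404],[0,0,0]]]'
python3 -m handwheel '[[[0,0,0],[0,0,0]],[[0,0,0],[0,0,0]],[[0,0,0],[0,0,0]],[[0,0,0],[0,0,0]]]' 0.87; python3 -m handwheel '[[[0,0,-0.06],[0,0,0]],[[0,0,-0.15],[0,0,0]],[[0,0,-0.25],[0,0,0]],[[0,0,-0.35],[0,0,0]],[[0,0,-0.4],[0,0,0]],[[-0.2,0,-0.4],[0,0,0]],[[-0.2,0,-0.4],[0,0,0]],[[-0.2,0,-0.4],[0,0,0]],[[-0.2,0,-0.4],[0,0,0]]]' 0
python3 - <<'E'
from h import *
o=observe();print(o['position'])
for n in('scene','wrist'):
  P=cloud(*save(n,n+'6')[1:])
  for c in((.046,.046),(.046,-.046),(-.046,-.046),(-.046,.046)):
    try: print(n,sh(*c).round(4),tin(P,sh(*c),r=.043,zlo=.09,zhi=.13))
    except Exception as e: print('x')
a=cv2.imread('pics/scene6.png')[150:310,180:360];b=cv2.imread('pics/wrist6.png')
cv2.imwrite('pics/c6.png',np.hstack([cv2.resize(a,(400,356)),cv2.resize(b,(400,356))]))
E
```

```text
time_s: 26.3
position: [0.5507, 0.0325, 0.0597]
tool_rot: [[0.824, 0.566, 0.001], [0.566, -0.824, -0.0], [0.001, 0.001, -1.0]]
ft_force: [-0.4, -0.6, -2.5]
grip_width: 0.0587
gripper_force: 65.9
time_s: 26.7
position: [0.5507, 0.0324, 0.0592]
tool_rot: [[0.824, 0.566, 0.001], [0.566, -0.824, -0.0], [0.0, 0.0, -1.0]]
ft_force: [0.8, 0.1, 0.1]
grip_width: 0.0745
gripper_force: 0.0
time_s: 27.6
position: [0.4676, -0.0246, 0.2592]
tool_rot: [[0.825, 0.565, 0.0], [0.565, -0.825, 0.0], [0.0, 0.0, -1.0]]
ft_force: [0.4, 0.4, -2.6]
grip_width: 0.054
gripper_force: 63.6
[ 0.46764511 -0.02460514  0.25920157]
scene [0.6406 0.0153] (array([6.436e-01, 1.340e-02, 2.910e-02, 1.113e-01, 1.630e+02]), array([0.6438, 0.0117]))
scene [ 0.6238 -0.0751] (array([ 6.279e-01, -7.710e-02,  3.010e-02,  1.102e-01,  1.400e+02]), array([ 0.6277, -0.0766]))
scene [ 0.5334 -0.0583] (array([ 5.369e-01, -6.040e-02,  2.940e-02,  1.120e-01,  1.220e+02]), array([ 0.5373, -0.0601]))
x
wrist [0.6406 0.0153] (array([6.291e-01, 6.500e-03, 2.620e-02, 1.118e-01, 1.154e+03]), array([0.6232, 0.0024]))
wrist [ 0.6238 -0.0751] (array([ 6.226e-01, -7.710e-02,  2.950e-02,  1.102e-01,  3.659e+03]), array([ 0.6224, -0.0767]))
wrist [ 0.5334 -0.0583] (array([ 5.316e-01, -6.170e-02,  2.920e-02,  1.122e-01,  2.990e+03]), array([ 0.5321, -0.061 ]))
x
```

View pics/c6.png

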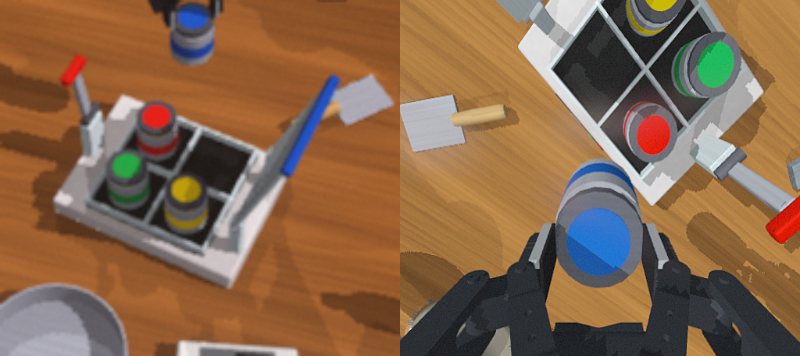

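```bash
python3 - <<'E'
from h import *
o=observe()
im,d,p=load('wrist6');P=cloud(d,p)
m=(im[...,2].astype(int)>im[...,0]+60)&(np.hypot(P[...,0]-.4676,P[...,1]+.0246)<.06)
q=P[m]; top=q[q[:,2]>np.percentile(q[:,2],95)-.012]
A=np.c_[top[:,:2],np.ones(len(top))]; co,*_=np.linalg.lstsq(A,top[:,2],rcond=None); print('lid top',top.mean(0),'slope',co[:2],len(top))
for n in('scene6',):
  im,d,p=load(n);P=cloud(d,p);m=(np.hypot(P[...,0]-.4676,P[...,1]+.0246)<.05)&(P[...,2]>.12)
  q=P[m];print(n,len(q),np.percentile(q[:,2],[0,1,5,50,95]), q[q[:,2]<np.percentile(q[:,2],8)].mean(0))
plan(o['position'],o['tool_rot'],[(*sh(-.046,.046),.26,34.5)])
E
```

```text
lid top [ 0.46798959 -0.02529327  0.26813281] slope [ 0.01919643 -0.01349528] 4717
scene6 2551 [0.19765835 0.20749208 0.23278065 0.43163091 0.55910463] [ 0.4931042  -0.02042355  0.22622724]
[0.55  0.032 0.26 ] [[0.1979, -0.0002, -0.002], [0.0, -0.0001, 0.0001]]
```

```bash
python3 -m handwheel '[[[0.06,0,0],[0,0,0]],[[0.13,0,0],[0,0,0]],[[0.198,0,0],[0,0,0]],[[0.198,0,0],[0,0,0]],[[0.198,0,0],[0,0,0]],[[0.198,0,0.05],[0,0,0]],[[0.198,0,0.12],[0,0,0]],[[0.198,0,0.2],[0,0,0]],[[0.198,0,0.26],[0,0,0]],[[0.198,0,0.3],[0,0,0]]]'; python3 -m handwheel '[[[0,0,0],[0,0,0]],[[0,0,0.003],[0,0,0]],[[0,0,0.006],[0,0,0]]]'
python3 - <<'E'
from h import *
im,d,p=save('wrist','w7');P=cloud(d,p);o=observe()
m=(im[...,2].astype(int)>im[...,0]+60)&(np.hypot(P[...,0]-.55,P[...,1]-.032)<.06)
q=P[m]; top=q[q[:,2]>np.percentile(q[:,2],95)-.012]; print(top.mean(0))
E
```

```text
time_s: 28.7
position: [0.5484, 0.0317, 0.1069]
tool_rot: [[0.824, 0.566, -0.003], [0.566, -0.824, 0.0], [-0.002, -0.002, -1.0]]
ft_force: [0.0, -0.3, -1.5]
grip_width: 0.0543
gripper_force: 63.8
time_s: 29.0
position: [0.5504, 0.0316, 0.1074]
tool_rot: [[0.824, 0.566, 0.003], [0.566, -0.824, -0.0], [0.002, 0.002, -1.0]]
ft_force: [0.3, 0.1, -1.7]
grip_width: 0.0544
gripper_force: 64.0
[0.54989507 0.03061893 0.11636367]
```

```bash
python3 -m handwheel '[[[0,0,0.004],[0,0,0]],[[0,0,0.007],[0,0,0]],[[0,0,0.007],[0,0,0]]]'; python3 -m handwheel '[[[0,0,0.002],[0,0,0]],[[0,0,0.004],[0,0,0]],[[0,0,0.004],[0,0,0]]]'; python3 -m handwheel '[[[0,0,0.002],[0,0,0]],[[0,0,0.004],[0,0,0]],[[0,0,0.004],[0,0,0]]]'
```

```text
time_s: 29.35
position: [0.5497, 0.0318, 0.1025]
tool_rot: [[0.824, 0.566, 0.0], [0.566, -0.824, -0.0], [0.0, 0.0, -1.0]]
ft_force: [0.1, 0.6, -2.6]
grip_width: 0.0539
gripper_force: 64.0
time_s: 29.65
position: [0.5496, 0.0318, 0.1003]
tool_rot: [[0.824, 0.566, -0.0], [0.566, -0.824, 0.0], [-0.0, -0.0, -1.0]]
ft_force: [0.7, 0.5, -2.6]
grip_width: 0.054
gripper_force: 64.0
time_s: 29.95
position: [0.5502, 0.0318, 0.0993]
tool_rot: [[0.824, 0.566, 0.002], [0.566, -0.824, -0.0], [0.001, 0.001, -1.0]]
ft_force: [-0.2, -0.5, 4.4]
grip_width: 0.0541
gripper_force: 65.3
```

```bash
python3 -m handwheel '[[[0,0,0],[0,0,0]],[[0,0,0],[0,0,0]],[[0,0,0],[0,0,0]],[[0,0,0],[0,0,0]],[[0,0,0],[0,0,0]]]' 0.87; python3 -m handwheel '[[[0,0,-0.06],[0,0,0]],[[0,0,-0.12],[0,0,0]],[[0,0,-0.2],[0,0,0]],[[0,0,-0.2],[0,0,0]],[[0,0,-0.2],[0,0,0]]]'; python3 -m handwheel '[[[0,0,0],[0,0,0]],[[0,0,0],[0,0,0]],[[0,0,0],[0,0,0]],[[0,0,0],[0,0,0]],[[0,0,0],[0,0,0]]]' 0
python3 - <<'E'
from h import *
o=observe();print(o['position'])
for n in('scene','wrist'):
  P=cloud(*save(n,n+'8')[1:])
  for c in((.046,.046),(.046,-.046),(-.046,-.046),(-.046,.046)):
    try: print(n,sh(*c).round(4),tin(P,sh(*c),r=.043,zlo=.09,zhi=.13))
    except Exception as e: print('x')
plan(o['position'],o['tool_rot'],[(*sh(-.046,.046),.13,34.5),(*sh(-.046,.046),.102,34.5)])
E
```

```text
time_s: 30.45
position: [0.5497, 0.0319, 0.0984]
tool_rot: [[0.824, 0.566, -0.0], [0.566, -0.824, 0.0], [-0.0, -0.0, -1.0]]
ft_force: [0.4, 0.0, -0.1]
grip_width: 0.0742
gripper_force: 0.0
time_s: 30.95
position: [0.5498, 0.0318, 0.1989]
tool_rot: [[0.824, 0.566, 0.001], [0.566, -0.824, -0.0], [0.001, 0.001, -1.0]]
ft_force: [0.2, 0.8, -0.7]
grip_width: 0.0743
gripper_force: 0.0
time_s: 31.45
position: [0.5497, 0.0318, 0.1982]
tool_rot: [[0.824, 0.566, -0.0], [0.566, -0.824, 0.0], [-0.0, -0.0, -1.0]]
ft_force: [-0.7, -0.2, -0.2]
grip_width: 0.0012
gripper_force: 0.0
[0.54965099 0.03184202 0.1982058 ]
scene [0.6406 0.0153] (array([6.434e-01, 1.360e-02, 2.870e-02, 1.115e-01, 1.540e+02]), array([0.6421, 0.0132]))
scene [ 0.6238 -0.0751] (array([ 6.277e-01, -7.820e-02,  3.020e-02,  1.107e-01,  1.130e+02]), array([ 0.6279, -0.0768]))
scene [ 0.5334 -0.0583] (array([ 5.371e-01, -6.090e-02,  2.990e-02,  1.118e-01,  1.340e+02]), array([ 0.5363, -0.0608]))
scene [0.5502 0.0321] (array([5.549e-01, 3.100e-02, 2.990e-02, 1.079e-01, 1.350e+02]), array([0.556 , 0.0281]))
wrist [0.6406 0.0153] (array([6.388e-01, 1.260e-02, 2.910e-02, 1.119e-01, 5.219e+03]), array([0.6393, 0.0134]))
wrist [ 0.6238 -0.0751] (array([ 6.224e-01, -7.790e-02,  2.950e-02,  1.103e-01,  4.068e+03]), array([ 0.6227, -0.0763]))
wrist [ 0.5334 -0.0583] (array([ 5.316e-01, -6.150e-02,  2.910e-02,  1.121e-01,  2.667e+03]), array([ 0.5364, -0.0578]))
wrist [0.5502 0.0321] (array([5.501e-01, 2.920e-02, 2.920e-02, 1.077e-01, 3.912e+03]), array([0.5511, 0.0298]))
[0.55  0.032 0.13 ] [[0.0012, 0.0002, 0.1364], [-0.0001, 0.0001, -0.0]]
[0.55  0.032 0.102] [[0.0012, 0.0002, 0.1924], [-0.0001, 0.0001, -0.0]]
```

View pics/wrist8.png

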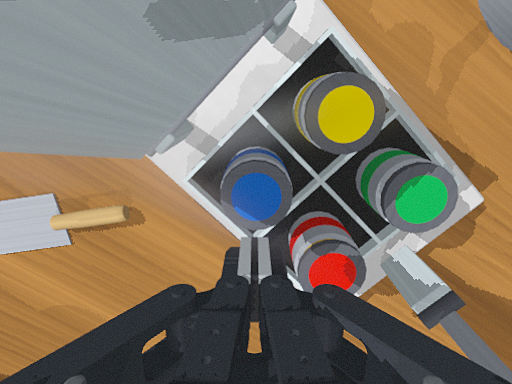

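```bash
python3 -m handwheel '[[[0.001,0,0.06],[0,0,0]],[[0.001,0,0.12],[0,0,0]],[[0.001,0,0.165],[0,0,0]],[[0.001,0,0.18],[0,0,0]],[[0.001,0,0.187],[0,0,0]],[[0.001,0,0.193],[0,0,0]],[[0.001,0,0.193],[0,0,0]],[[0.001,0,0.193],[0,0,0]]]' 0; python3 -m handwheel '[[[0,0,0.002],[0,0,0]],[[0,0,0.004],[0,0,0]],[[0,0,0.004],[0,0,0]]]'
```

```text
time_s: 32.35
position: [0.5507, 0.0321, 0.1029]
tool_rot: [[0.824, 0.566, 0.002], [0.566, -0.824, -0.0], [0.002, 0.001, -1.0]]
ft_force: [-0.2, 0.1, -0.6]
grip_width: -0.0
gripper_force: 0.0
time_s: 32.65
position: [0.5508, 0.032, 0.1019]
tool_rot: [[0.824, 0.566, 0.003], [0.566, -0.824, -0.001], [0.002, 0.002, -1.0]]
ft_force: [-3.4, -0.6, 14.3]
grip_width: 0.0004
gripper_force: 6.9
```

```bash
python3 -m handwheel '[[[0,0,0.003],[0,0,0]],[[0,0,0.006],[0,0,0]],[[0,0,0.006],[0,0,0]]]'; python3 -m handwheel '[[[0,0,-0.03],[0,0,0]],[[0,0,-0.08],[0,0,0]],[[0,0,-0.1],[0,0,0]],[[0,0,-0.1],[0,0,0]]]'
python3 - <<'E'
from h import *
o=observe();P=cloud(*save('wrist','w9')[1:]);print(o['position'],tin(P,sh(-.046,.046),r=.043,zlo=.09,zhi=.13))
p=o['position']; plan(p,o['tool_rot'],[(.640,.0145,.15,34.5)])
plan(np.array([.640,.0145,.15]),34.5,[(.6235,-.0765,.15,34.5)])
plan(np.array([.6235,-.0765,.15]),34.5,[(.533,-.060,.15,34.5)])
E
```

```text
time_s: 32.95
position: [0.551, 0.032, 0.1017]
tool_rot: [[0.824, 0.567, 0.006], [0.567, -0.824, -0.001], [0.004, 0.004, -1.0]]
ft_force: [-11.7, 0.9, 37.3]
grip_width: -0.0001
gripper_force: 18.7
time_s: 33.35
position: [0.5508, 0.0321, 0.1482]
tool_rot: [[0.824, 0.566, 0.003], [0.566, -0.824, -0.0], [0.002, 0.002, -1.0]]
ft_force: [0.6, 0.1, 0.1]
grip_width: 0.0001
gripper_force: 0.0
[0.5508058  0.03205143 0.14819076] (array([5.502e-01, 2.930e-02, 2.900e-02, 1.033e-01, 4.830e+03]), array([0.5544, 0.032 ]))
[0.64  0.014 0.15 ] [[0.1271, 0.13, -0.003], [0.0007, -0.0007, 0.0]]
[ 0.624 -0.076  0.15 ] [[-0.1303, 0.1313, 0.0], [0.0, 0.0, 0.0]]
[ 0.533 -0.06   0.15 ] [[-0.1305, -0.1297, 0.0], [0.0, 0.0, 0.0]]
```

```bash
python3 -m handwheel '[[[0.06,0.06,-0.003],[0,0,0]],[[0.127,0.13,-0.003],[0,0,0]],[[0.127,0.13,-0.003],[0,0,0]],[[0.127,0.13,0.05],[0,0,0]],[[0.127,0.13,0.075],[0,0,0]],[[0.127,0.13,0.085],[0,0,0]],[[0.127,0.13,0.092],[0,0,0]],[[0.127,0.13,0.096],[0,0,0]],[[0.127,0.13,0.1],[0,0,0]],[[0.127,0.13,0.1],[0,0,0]]]' 0; python3 -m handwheel '[[[0,0,0],[0,0,0]]]'
```

```text
time_s: 34.4
position: [0.6388, 0.0145, 0.1018]
tool_rot: [[0.824, 0.567, 0.003], [0.567, -0.824, -0.001], [0.002, 0.003, -1.0]]
ft_force: [-13.7, 0.4, 34.7]
grip_width: 0.0001
gripper_force: 17.2
time_s: 34.5
position: [0.6388, 0.0145, 0.1018]
tool_rot: [[0.824, 0.567, 0.003], [0.567, -0.824, -0.001], [0.002, 0.003, -1.0]]
ft_force: [-13.6, 1.0, 34.1]
grip_width: 0.0001
gripper_force: 17.2
```

```bash
python3 -m handwheel '[[[0,0,-0.06],[0,0,0]],[[0,0,-0.1],[0,0,0]],[[-0.065,0.065,-0.1],[0,0,0]],[[-0.13,0.131,-0.1],[0,0,0]],[[-0.13,0.131,-0.1],[0,0,0]],[[-0.13,0.131,-0.05],[0,0,0]],[[-0.13,0.131,-0.02],[0,0,0]],[[-0.13,0.131,-0.008],[0,0,0]],[[-0.13,0.131,0],[0,0,0]],[[-0.13,0.131,0],[0,0,0]]]' 0; python3 -m handwheel '[[[0,0,0],[0,0,0]],[[0,0,0],[0,0,0]]]'
python3 -m handwheel '[[[0,0,-0.06],[0,0,0]],[[0,0,-0.1],[0,0,0]],[[-0.065,-0.065,-0.1],[0,0,0]],[[-0.13,-0.13,-0.1],[0,0,0]],[[-0.13,-0.13,-0.1],[0,0,0]],[[-0.13,-0.13,-0.05],[0,0,0]],[[-0.13,-0.13,-0.02],[0,0,0]],[[-0.13,-0.13,-0.008],[0,0,0]],[[-0.13,-0.13,0],[0,0,0]],[[-0.13,-0.13,0],[0,0,0]]]' 0; python3 -m handwheel '[[[0,0,0],[0,0,0]],[[0,0,0],[0,0,0]]]'
```

```text
time_s: 35.5
position: [0.6225, -0.0763, 0.1018]
tool_rot: [[0.824, 0.567, 0.002], [0.567, -0.824, -0.002], [0.001, 0.003, -1.0]]
ft_force: [-15.0, 0.1, 34.7]
grip_width: 0.0003
gripper_force: 17.3
time_s: 35.7
position: [0.6224, -0.0763, 0.1018]
tool_rot: [[0.824, 0.567, 0.002], [0.567, -0.824, -0.002], [0.001, 0.003, -1.0]]
ft_force: [-15.3, 0.1, 34.2]
grip_width: 0.0
gripper_force: 17.1
time_s: 36.7
position: [0.5325, -0.0592, 0.1016]
tool_rot: [[0.824, 0.567, 0.003], [0.567, -0.824, -0.001], [0.001, 0.003, -1.0]]
ft_force: [-16.7, 2.9, 45.6]
grip_width: 0.0
gripper_force: 22.7
time_s: 36.9
position: [0.5325, -0.0592, 0.1017]
tool_rot: [[0.824, 0.567, 0.003], [0.567, -0.824, -0.002], [0.002, 0.003, -1.0]]
ft_force: [-16.5, 3.0, 44.0]
grip_width: -0.0002
gripper_force: 22.3
```

```bash
python3 -m handwheel '[[[0,0,-0.06],[0,0,0]],[[0,0,-0.15],[0,0,0]],[[0,0,-0.25],[0,0,-0.04]],[[0,0,-0.35],[0,0,-0.08]],[[0,0,-0.45],[0,0,-0.12]],[[0,0,-0.56],[0,0,-0.16]],[[0,0,-0.56],[0,0,-0.2]],[[0,0,-0.56],[0,0,-0.25]],[[0,0,-0.56],[0,0,-0.25]],[[0,0,-0.56],[0,0,-0.25]]]' 0
python3 - <<'E'
from h import *
o=observe();print(o['position'])
W=lambda y,z:(*sh(0,y),z,79.5)
plan(o['position'],o['tool_rot'],[W(0,.38),W(.225,.38),W(.225,.285)])
t=np.arange(1.8,0.05,-.1)
for a in t:
    c,s=np.cos(a),np.sin(a)
    y1=.128-.170*c+.002*s; z=.110+.170*s+.002*c
    y2=.128-(.203 if a>1.57 else .191)*c+.008*s
    y=(max(y1,y2) if a>1.2 else y1)+.011
    print(round(a,2),'y %.3f z %.3f'%(y,z), 'frac from (.225,.285): %.3f %.3f'%((y-.225)/.5,(.285-z)/.5))
P=cloud(*save('scene','s10')[1:])
im=load('scene10'.replace('scene','s'))[0].astype(int)
m=(im[...,2]>im[...,0]+90)&(P[...,2]>.2); q=P[m]; print(len(q),q.mean(0),q.min(0),q.max(0)); c,s=np.cos(np.radians(SY)),np.sin(np.radians(SY)); r=(q[:,:2]-SC)@np.array([[c,-s],[s,c]]); print(r.min(0),r.max(0))
for cc in((.046,.046),(.046,-.046),(-.046,-.046),(-.046,.046)): print(tin(P,sh(*cc),r=.043,zlo=.09,zhi=.13)[0])
E
```

```text
time_s: 37.9
position: [0.5324, -0.0593, 0.3766]
tool_rot: [[0.186, 0.983, -0.001], [0.983, -0.186, 0.0], [0.0, -0.001, -1.0]]
ft_force: [0.9, -0.5, 0.4]
grip_width: 0.0002
gripper_force: 0.0
[ 0.53239838 -0.05930685  0.37662788]
[ 0.587 -0.022  0.38 ] [[0.0946, 0.0933, -0.0068], [-0.0003, -0.0001, -0.0011]]
[0.628 0.2   0.38 ] [[0.5446, 0.0918, -0.0067], [-0.0003, -0.0001, -0.0011]]
[0.628 0.2   0.285] [[0.5445, 0.0919, 0.1833], [-0.0003, -0.0001, -0.0011]]
1.8 y 0.193 z 0.275 frac from (.225,.285): -0.064 0.020
1.7 y 0.173 z 0.278 frac from (.225,.285): -0.104 0.013
1.6 y 0.153 z 0.280 frac from (.225,.285): -0.144 0.010
1.5 y 0.133 z 0.280 frac from (.225,.285): -0.183 0.011
1.4 y 0.114 z 0.278 frac from (.225,.285): -0.221 0.014
1.3 y 0.096 z 0.274 frac from (.225,.285): -0.259 0.021
1.2 y 0.079 z 0.269 frac from (.225,.285): -0.291 0.032
1.1 y 0.064 z 0.262 frac from (.225,.285): -0.323 0.045
1.0 y 0.049 z 0.254 frac from (.225,.285): -0.352 0.062
0.9 y 0.035 z 0.244 frac from (.225,.285): -0.380 0.081
0.8 y 0.022 z 0.233 frac from (.225,.285): -0.406 0.103
0.7 y 0.010 z 0.221 frac from (.225,.285): -0.429 0.128
0.6 y -0.000 z 0.208 frac from (.225,.285): -0.450 0.155
0.5 y -0.009 z 0.193 frac from (.225,.285): -0.468 0.183
0.4 y -0.017 z 0.178 frac from (.225,.285): -0.484 0.214
0.3 y -0.023 z 0.162 frac from (.225,.285): -0.496 0.246
0.2 y -0.027 z 0.146 frac from (.225,.285): -0.504 0.279
0.1 y -0.030 z 0.129 frac from (.225,.285): -0.510 0.312
213 [0.63632703 0.16730221 0.31721165] [0.54487107 0.14825569 0.29211402] [1.39274884 0.22109554 1.37683406]
[-0.07927216  0.18595623] [0.74804697 0.38536932]
[6.447e-01 1.320e-02 2.880e-02 1.038e-01 1.410e+02]
[ 6.265e-01 -7.720e-02  2.860e-02  1.035e-01  1.200e+02]
[ 5.362e-01 -5.970e-02  3.010e-02  1.033e-01  1.300e+02]
[5.567e-01 3.120e-02 3.010e-02 1.040e-01 1.200e+02]
```

```bash
python3 -m handwheel '[[[0.09,0.05,-0.01],[0,0,0]],[[0.18,0.092,-0.01],[0,0,0]],[[0.27,0.092,-0.01],[0,0,0]],[[0.36,0.092,-0.01],[0,0,0]],[[0.45,0.092,-0.01],[0,0,0]],[[0.545,0.092,-0.01],[0,0,0]],[[0.545,0.092,-0.01],[0,0,0]],[[0.545,0.092,0.08],[0,0,0]],[[0.545,0.092,0.183],[0,0,0]],[[0.545,0.092,0.183],[0,0,0]]]' 0;python3 -m handwheel '[[[0,0,0],[0,0,0]],[[0,0,0],[0,0,0]]]'
python3 - <<'E'
from h import *
o=observe();plan(o['position'],o['tool_rot'],[(*sh(0,.225),.285,79.5)])
a=get_image('scene')[0][100:300,200:460];b=get_image('side')[0][60:260,130:390]
cv2.imwrite('pics/c11.png',np.hstack([cv2.resize(a,(400,308)),cv2.resize(b,(400,308))])[:,:,::-1])
E
```

```text
time_s: 38.95
position: [0.624, 0.1992, 0.2771]
tool_rot: [[0.184, 0.983, -0.018], [0.983, -0.185, -0.002], [-0.006, -0.017, -1.0]]
ft_force: [0.4, 0.5, -1.7]
grip_width: -0.0002
gripper_force: 0.0
time_s: 39.15
position: [0.6288, 0.1999, 0.2895]
tool_rot: [[0.183, 0.983, 0.007], [0.983, -0.183, 0.001], [0.002, 0.007, -1.0]]
ft_force: [0.2, -1.0, 0.0]
grip_width: 0.0002
gripper_force: 0.0
[0.628 0.2   0.285] [[-0.0006, -0.0015, 0.0091], [0.0022, -0.0007, -0.0004]]
```

View pics/c11.png

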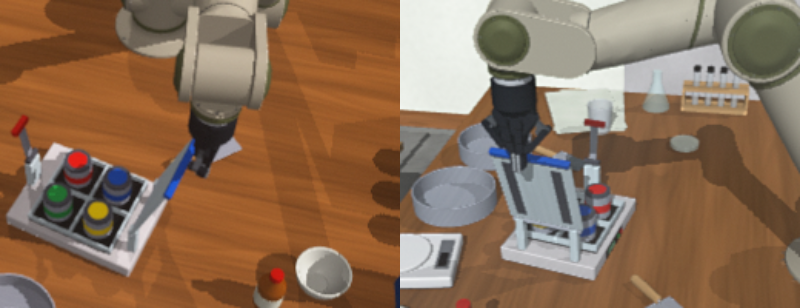

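```bash
python3 -m handwheel '[[[-0.03,0,0.01],[0,0,0]],[[-0.06,0,0.01],[0,0,0]],[[-0.08,0,0.01],[0,0,0]],[[-0.1,0,0.01],[0,0,0]],[[-0.12,0,0.01],[0,0,0]],[[-0.12,0,0.01],[0,0,0]]]' 0
python3 -m handwheel '[[[-0.02,0,0],[0,0,0]],[[-0.04,0,0],[0,0,0]],[[-0.06,0,0],[0,0,0]],[[-0.08,0,0],[0,0,0]],[[-0.1,0,0],[0,0,0]],[[-0.12,0,0],[0,0,0]]]'
python3 - <<'E'
from h import *
o=observe();c,s=np.cos(np.radians(SY)),np.sin(np.radians(SY));print((o['position'][:2]-SC)@np.array([[c,-s],[s,c]]),o['position'][2])
P=cloud(*save('scene','s12')[1:]);im=load('s12')[0].astype(int)
m=(im[...,2]>im[...,0]+90)&(P[...,2]>.13)&(P[...,0]<.8)&(P[...,1]<.25); q=P[m];r=(q[:,:2]-SC)@np.array([[c,-s],[s,c]]);print(len(q),np.median(r,0),np.median(q[:,2]),r.min(0),r.max(0))
E
```

```text
time_s: 39.85
position: [0.6162, 0.1395, 0.2806]
tool_rot: [[0.184, 0.983, -0.0], [0.983, -0.184, -0.001], [-0.001, -0.0, -1.0]]
ft_force: [-0.5, 0.0, -0.5]
grip_width: -0.0001
gripper_force: 0.0
time_s: 40.45
position: [0.6051, 0.0812, 0.28]
tool_rot: [[0.182, 0.983, -0.001], [0.983, -0.182, 0.0], [-0.0, -0.001, -1.0]]
ft_force: [0.8, 2.7, -2.1]
grip_width: 0.0003
gripper_force: 1.4
[-0.0009226   0.10426936] 0.27995534133682365
78 [0.05549559 0.08772051] 0.30813749998328943 [0.02616369 0.07925302] [0.08028984 0.09273166]
```

```bash
python3 -m handwheel '[[[-0.026,0,0.01],[0,0,0]],[[-0.058,0,0.022],[0,0,0]],[[-0.088,0,0.04],[0,0,0]],[[-0.118,0,0.058],[0,0,0]],[[-0.118,0,0.058],[0,0,0]]]'
python3 - <<'E'
from h import *
o=observe();c,s=np.cos(np.radians(SY)),np.sin(np.radians(SY));print((o['position'][:2]-SC)@np.array([[c,-s],[s,c]]),o['position'][2])
im,d,p=save('scene','s13');P=cloud(d,p);im=im.astype(int)
m=(im[...,2]>im[...,0]+90)&(P[...,2]>.13)&(P[...,0]<.8)&(P[...,1]<.25); q=P[m];r=(q[:,:2]-SC)@np.array([[c,-s],[s,c]]);print(len(q),np.median(r,0),np.median(q[:,2]),r.min(0),r.max(0))
E
```

```text
time_s: 41.0
position: [0.5939, 0.0217, 0.25]
tool_rot: [[0.185, 0.983, -0.003], [0.983, -0.185, -0.0], [-0.001, -0.003, -1.0]]
ft_force: [-0.8, 0.3, 0.5]
grip_width: -0.0003
gripper_force: 0.0
[-0.0011256   0.04375746] 0.24996420255650864
50 [0.0590707  0.01963647] 0.2779627657311272 [0.02870348 0.01312076] [0.07772242 0.02435139]
```

```bash
python3 -m handwheel '[[[-0.024,0,0.018],[0,0,0]],[[-0.05,0,0.04],[0,0,0]],[[-0.074,0,0.064],[0,0,0]],[[-0.094,0,0.09],[0,0,0]],[[-0.11,0,0.12],[0,0,0]],[[-0.124,0,0.152],[0,0,0]],[[-0.136,0,0.184],[0,0,0]],[[-0.144,0,0.216],[0,0,0]],[[-0.144,0,0.216],[0,0,0]]]'
python3 - <<'E'
from h import *
o=observe();c,s=np.cos(np.radians(SY)),np.sin(np.radians(SY));print((o['position'][:2]-SC)@np.array([[c,-s],[s,c]]),o['position'][2])
im,d,p=save('scene','s14');P=cloud(d,p);im=im.astype(int)
m=(im[...,2]>im[...,0]+90)&(P[...,2]>.1)&(P[...,0]<.8)&(P[...,1]<.25); q=P[m];r=(q[:,:2]-SC)@np.array([[c,-s],[s,c]]);print(len(q),np.median(r,0),np.median(q[:,2]),r.min(0),r.max(0))
E
```

```text
time_s: 41.95
position: [0.5805, -0.0472, 0.1413]
tool_rot: [[0.183, 0.983, -0.004], [0.983, -0.183, 0.001], [0.0, -0.004, -1.0]]
ft_force: [0.2, 0.4, 0.0]
grip_width: 0.0001
gripper_force: 0.0
[-0.00173009 -0.02645945] 0.14134176166984494
44 [ 0.05560454 -0.06400834] 0.15018067039090482 [ 0.02035231 -0.0700291 ] [ 0.08017711 -0.05866266]
```

```bash
python3 -m handwheel '[[[0,0,-0.05],[0,0,0]],[[-0.08,0,-0.05],[0,0,0]],[[-0.08,0,-0.05],[0,0,0]],[[-0.08,0,-0.02],[0,0,0]],[[-0.08,0,0.01],[0,0,0]],[[-0.08,0,0.03],[0,0,0]],[[-0.08,0,0.042],[0,0,0]],[[-0.08,0,0.048],[0,0,0]],[[-0.08,0,0.048],[0,0,0]]]'
python3 -m handwheel '[[[0,0,0.003],[0,0,0]],[[0,0,0.005],[0,0,0]],[[0,0,0.005],[0,0,0]]]'
```

```text
time_s: 42.9
position: [0.5743, -0.0858, 0.1194]
tool_rot: [[0.182, 0.983, -0.0], [0.983, -0.182, 0.0], [0.0, -0.0, -1.0]]
ft_force: [0.2, -0.0, -0.3]
grip_width: 0.0003
gripper_force: 0.0
time_s: 43.2
position: [0.5745, -0.086, 0.118]
tool_rot: [[0.182, 0.983, 0.001], [0.983, -0.182, -0.0], [-0.0, 0.001, -1.0]]
ft_force: [-1.5, 1.4, 5.9]
grip_width: 0.0001
gripper_force: 3.0
```

```bash
python3 -m handwheel '[[[0,0,0.003],[0,0,0]],[[0,0,0.006],[0,0,0]],[[0,0,0.006],[0,0,0]]]'; python3 -m handwheel '[[[0,0,-0.05],[0,0,0]],[[0.08,0,-0.14],[0,0,0]],[[0.1,0,-0.24],[0,0,0]],[[0.1,0,-0.34],[0,0,0]],[[0.1,0,-0.4],[0,0,0]],[[0.1,0,-0.4],[0,0,0]],[[0.1,0,-0.4],[0,0,0]]]'
python3 - <<'E'
from h import *
o=observe();c,s=np.cos(np.radians(SY)),np.sin(np.radians(SY));M=np.array([[c,-s],[s,c]])
im,d,p=save('scene','s15');P=cloud(d,p);im=im.astype(int)
m=(im[...,2]>im[...,0]+90)&(P[...,2]>.1)&(P[...,0]<.8)&(P[...,1]<.25); q=P[m];r=(q[:,:2]-SC)@M;print(len(q),np.median(r,0),np.median(q[:,2]))
m=(im[...,0]>im[...,1]+90)&(im[...,0]>im[...,2]+90)&(P[...,2]>.15)&(np.hypot(P[...,0]-.558,P[...,1]+.168)<.06);q=P[m];r=(q[:,:2]-SC)@M;print('grip',len(q),r.mean(0),r.min(0),r.max(0),q[:,2].mean(),q[:,2].max())
a=cv2.resize(im.astype(np.uint8)[130:310,160:400],(800,600))
cv2.imwrite('pics/c15.png',a[:,:,::-1])
W=lambda y,z:(*sh(0,y),z,79.5)
plan(o['position'],o['tool_rot'],[W(-.23,.32),W(-.215,.32),W(-.215,.19)])
E
```

```text
time_s: 43.5
position: [0.5747, -0.086, 0.1177]
tool_rot: [[0.182, 0.983, 0.004], [0.983, -0.182, -0.001], [-0.001, 0.004, -1.0]]
ft_force: [-8.8, 1.2, 26.6]
grip_width: 0.0002
gripper_force: 13.1
time_s: 44.2
position: [0.5833, -0.0368, 0.3144]
tool_rot: [[0.182, 0.983, 0.001], [0.983, -0.182, -0.0], [-0.0, 0.001, -1.0]]
ft_force: [0.4, -0.2, -1.2]
grip_width: 0.0003
gripper_force: 0.0
139 [ 0.00166673 -0.06744773] 0.11730127549302086
grip 70 [-0.00053907 -0.14930433] [-0.02258736 -0.16009336] [ 0.02509212 -0.14220645] 0.21513980089480175 0.22089832107140797
[ 0.545 -0.248  0.32 ] [[-0.4285, 0.0016, -0.0112], [0.0004, 0.0, 0.0]]
[ 0.548 -0.233  0.32 ] [[-0.3985, 0.0016, -0.0112], [0.0004, 0.0, 0.0]]
[ 0.548 -0.233  0.19 ] [[-0.3985, 0.0013, 0.2488], [0.0004, 0.0, 0.0]]
```

View pics/c15.png

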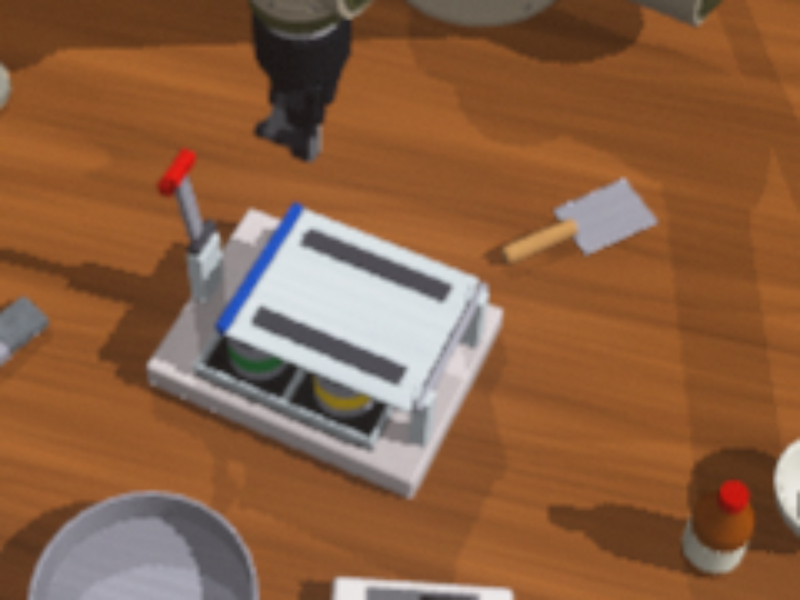

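```bash
python3 -m handwheel '[[[-0.09,0,-0.01],[0,0,0]],[[-0.18,0,-0.01],[0,0,0]],[[-0.27,0,-0.01],[0,0,0]],[[-0.36,0,-0.01],[0,0,0]],[[-0.4,0,-0.01],[0,0,0]],[[-0.4,0,-0.01],[0,0,0]],[[-0.4,0,0.08],[0,0,0]],[[-0.4,0,0.17],[0,0,0]],[[-0.4,0,0.25],[0,0,0]],[[-0.4,0,0.25],[0,0,0]]]';python3 -m handwheel '[[[0,0,0],[0,0,0]],[[0,0,0],[0,0,0]]]'
python3 - <<'E'
from h import *
o=observe();c,s=np.cos(np.radians(SY)),np.sin(np.radians(SY));y0=((o['position'][:2]-SC)@np.array([[c,-s],[s,c]]));z0=o['position'][2];print(y0,z0,o['ft_force'])
plan(o['position'],o['tool_rot'],[(*sh(0,-.215),.19,79.5)])
for a in np.arange(1.8,-.05,-.15):
    c,s=np.cos(a),np.sin(a); r=.099 if a>1.57 else .088
    y=-.132+r*c-.013*s-.011; z=.12+.082*s+.013*c if a>1.2 else .12+.088*s+.013*c
    y+=.003*s; z-=.003*c
    print(round(a,2),round(y,3),round(z,3),'%.3f %.3f'%((y-y0[1])/.5,(z0-z)/.5))
E
```

```text
time_s: 45.25
position: [0.5448, -0.231, 0.1832]
tool_rot: [[0.182, 0.983, -0.01], [0.983, -0.181, 0.007], [0.005, -0.011, -1.0]]
ft_force: [-0.2, -0.0, -0.3]
grip_width: -0.0
gripper_force: 0.0
time_s: 45.45
position: [0.5479, -0.2337, 0.1913]
tool_rot: [[0.182, 0.983, 0.003], [0.983, -0.182, -0.002], [-0.001, 0.003, -1.0]]
ft_force: [0.9, -0.4, -0.2]
grip_width: -0.0001
gripper_force: 0.0
[ 1.85783627e-04 -2.15782330e-01] 0.19130891284988352 [ 0.89515121 -0.40716842 -0.17404632]
[ 0.548 -0.233  0.19 ] [[0.0016, -0.0004, 0.0026], [0.0011, 0.0005, 0.0001]]
1.8 -0.175 0.198 0.081 -0.013
1.65 -0.161 0.201 0.110 -0.019
1.5 -0.147 0.203 0.138 -0.022
1.35 -0.133 0.202 0.165 -0.022
1.2 -0.12 0.2 0.191 -0.017
1.05 -0.108 0.201 0.216 -0.020
0.9 -0.096 0.195 0.239 -0.008
0.75 -0.085 0.187 0.261 0.008
0.6 -0.076 0.178 0.280 0.027
0.45 -0.068 0.167 0.295 0.048
0.3 -0.062 0.156 0.308 0.071
0.15 -0.057 0.143 0.317 0.097
0.0 -0.055 0.13 0.322 0.123
```

```bash
python3 -m handwheel '[[[0.04,0,-0.005],[0,0,0]],[[0.08,0,-0.01],[0,0,0]],[[0.11,0,-0.012],[0,0,0]],[[0.138,0,-0.015],[0,0,0]],[[0.165,0,-0.015],[0,0,0]],[[0.191,0,-0.015],[0,0,0]],[[0.216,0,-0.015],[0,0,0]],[[0.239,0,-0.008],[0,0,0]],[[0.239,0,-0.008],[0,0,0]]]'
python3 - <<'E'
from h import *
o=observe();c,s=np.cos(np.radians(SY)),np.sin(np.radians(SY));M=np.array([[c,-s],[s,c]]);print((o['position'][:2]-SC)@M,o['position'][2])
im,d,p=save('scene','s16');P=cloud(d,p);im=im.astype(int)
m=(im[...,0]>im[...,1]+90)&(im[...,0]>im[...,2]+90)&(P[...,2]>.1)&(np.hypot(P[...,0]-.568,P[...,1]+.12)<.1);q=P[m];r=(q[:,:2]-SC)@M;print('grip',len(q),r.mean(0),r.min(0),r.max(0),q[:,2].mean(),q[:,2].max())
E
```

```text
time_s: 46.35
position: [0.5687, -0.1141, 0.1924]
tool_rot: [[0.181, 0.984, -0.001], [0.984, -0.181, 0.002], [0.002, -0.001, -1.0]]
ft_force: [-1.4, -0.2, -0.6]
grip_width: -0.0001
gripper_force: 0.0
[-0.00110649 -0.09442652] 0.19238113576854599
grip 65 [ 0.00010862 -0.07279821] [-0.0267345  -0.08083831] [ 0.02402913 -0.06646469] 0.19773323738483417 0.20520155417835867
```

```bash
python3 -m handwheel '[[[0.019,0,0.011],[0,0,0]],[[0.037,0,0.029],[0,0,0]],[[0.053,0,0.051],[0,0,0]],[[0.065,0,0.073],[0,0,0]],[[0.075,0,0.095],[0,0,0]],[[0.082,0,0.108],[0,0,0]],[[0.088,0,0.116],[0,0,0]],[[0.088,0,0.116],[0,0,0]]]'
python3 - <<'E'
from h import *
o=observe();c,s=np.cos(np.radians(SY)),np.sin(np.radians(SY));M=np.array([[c,-s],[s,c]]);print((o['position'][:2]-SC)@M,o['position'][2])
im,d,p=save('scene','s17');P=cloud(d,p);im=im.astype(int)
m=(im[...,0]>im[...,1]+90)&(im[...,0]>im[...,2]+90)&(P[...,2]>.1)&(np.hypot(P[...,0]-.568,P[...,1]+.12)<.12);q=P[m];r=(q[:,:2]-SC)@M;print('grip',len(q),r.mean(0),r.min(0),r.max(0),q[:,2].mean(),q[:,2].max())
E
```

```text
time_s: 47.2
position: [0.5763, -0.0721, 0.134]
tool_rot: [[0.182, 0.983, -0.002], [0.983, -0.182, 0.001], [0.001, -0.002, -1.0]]
ft_force: [-0.9, -0.7, -0.1]
grip_width: -0.0001
gripper_force: 0.0
[-0.00131478 -0.05173405] 0.1339708909626373
grip 60 [ 0.00050214 -0.03811606] [-0.03821393 -0.04709278] [ 0.02656627 -0.03200468] 0.1314074427247473 0.13761520288436657
```

```bash
python3 -m handwheel '[[[0,0,-0.03],[0,0,0]],[[0.02,0,-0.03],[0,0,0]],[[0.02,0,-0.01],[0,0,0]],[[0.02,0,0],[0,0,0]],[[0.02,0,0.005],[0,0,0]],[[0.02,0,0.008],[0,0,0]],[[0.02,0,0.008],[0,0,0]]]';python3 -m handwheel '[[[0,0,0],[0,0,0]],[[0,0,0.004],[0,0,0]],[[0,0,0.004],[0,0,0]]]'
```

```text
time_s: 47.95
position: [0.5782, -0.0624, 0.1328]
tool_rot: [[0.182, 0.983, 0.001], [0.983, -0.182, 0.0], [0.001, 0.001, -1.0]]
ft_force: [-8.5, 4.8, 22.3]
grip_width: -0.0
gripper_force: 11.2
time_s: 48.25
position: [0.5783, -0.0625, 0.1326]
tool_rot: [[0.182, 0.983, 0.002], [0.983, -0.182, -0.0], [0.0, 0.002, -1.0]]
ft_force: [-12.3, 4.7, 35.0]
grip_width: -0.0001
gripper_force: 17.6
```

Firm at 0.1326 m, against 0.133 expected with the clamp down. Retreating and checking.

```bash
python3 -m handwheel '[[[0,0,-0.05],[0,0,0]],[[0,0,-0.15],[0,0,0]],[[0,0,-0.25],[0,0,0]],[[0,0,-0.34],[0,0,0]],[[-0.2,0,-0.4],[0,0,0]],[[-0.3,0,-0.4],[0,0,0]],[[-0.3,0,-0.4],[0,0,0]],[[-0.3,0,-0.4],[0,0,0]]]'
python3 - <<'E'
from h import *
im,d,p=save('scene','s18');P=cloud(d,p);i=im.astype(int);c,s=np.cos(np.radians(SY)),np.sin(np.radians(SY));M=np.array([[c,-s],[s,c]])
m=(i[...,0]>i[...,1]+90)&(i[...,0]>i[...,2]+90)&(P[...,2]>.1)&(np.hypot(P[...,0]-.578,P[...,1]+.06)<.06);q=P[m];print(((q[:,:2]-SC)@M).mean(0),np.median(q[:,2]))
m=(i[...,2]>i[...,0]+90)&(P[...,2]>.1)&(np.hypot(P[...,0]-.578,P[...,1]+.08)<.1);q=P[m];print(((q[:,:2]-SC)@M).mean(0),np.median(q[:,2]))
b=get_image('side')[0][80:280,130:390]
cv2.imwrite('pics/c18.png',np.hstack([cv2.resize(im[110:310,150:410],(400,308)),cv2.resize(b,(400,308))])[:,:,::-1])
E
```

```text
time_s: 49.05
position: [0.5502, -0.2156, 0.328]
tool_rot: [[0.188, 0.982, -0.001], [0.982, -0.188, -0.001], [-0.001, -0.001, -1.0]]
ft_force: [-0.2, 1.4, 0.4]
grip_width: 0.0001
gripper_force: 0.0
[ 0.00033996 -0.03847012] 0.13207312778208916
[ 0.00494676 -0.0675442 ] 0.11667158362613103
```

View pics/c18.png

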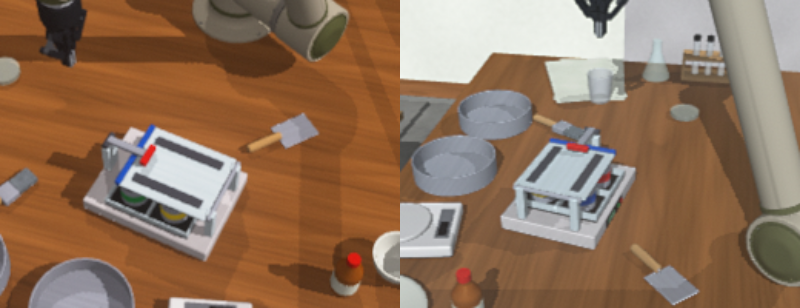

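The plate is shut with its blue lip at about (135,165) in the left view. The red clamp lies across it at (148,155), and the other things are where they were. Handing in.

```bash
python3 -c "
from rig import close_job; print(close_job())"
```

```text
the job is handed in; nothing more can be done
None
```

All four tins stand in their own tray pockets with lids pressed home, the hold-down plate is shut and the red clamp is down, and the job is handed in; the hand-in gave no verdict, and I picked the blue tin up again by mistake while clearing the tray but re-seated it before pressing its lid.

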